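Dock and latch a battery pack on the sloping charger

TASK

Put the loose battery pack on the sloping charging dock with its copper-faced nose pointing down the slope, and slide it down into the black receptacle, pressing the sprung contact in until you feel it reach its hard stop, without ramming it. Then swing the yellow latch bar fully across behind the pack so that the pack stays locked in, and let go. Leave the tape roll, the tin and the drill where they are.

Things in the scene. Friction and masses are not known exactly. Their poses are not given: they have to be found in the camera images.
- pack: Loose cordless-tool battery pack, 0.4 to 0.8 kg. Black body 100 long (own x), 64 wide (y), 34 high; on it a green grip block 44 wide (y), 38 long (x -32 to +6), 32 high (z 34 to 66). Nose: the +x end, with a copper strip. Origin: centre of the underside. Starts flat and upright on the bench.
- pack_grip (a point): Point on the pack where to grip the green block across its 44 mm width: own x -13, y 0, z 58 (mm); axes as the pack's.
- dock: Fixed charging dock. Origin: centre of its footprint on the bench (base plate 235 mm along own y, 190 mm along own x from -75 to +115, 12 thick); own z up. Its bed is a plate rising 30 degrees towards own +y (upslope = own +y turned 30 degrees up), 265 long, from 30 mm above the bench at the lower edge to 162 mm at the upper edge.
- bed_home (a point): On the bed's top surface, channel centre line. Axes: x across the channel, y straight upslope, z out of the bed (30 deg from vertical). The locked pack's origin lies here or up to 10 mm lower, underside on the bed, nose (own x) along -y. In this frame, mm: receptacle mouth at y -20, 68 wide, 38 high; its hood reaches on to y -87, outside top 48 high, 88 wide. Latch pivot at x 54, y 58.
- bed_entry (a point): On the bed's surface, 40 mm upslope of bed_home, same axes: lay the pack down square with its origin here (nose then 10 mm above the mouth), then slide it 40 mm down. The 64 mm wide pack drops into a channel 68 mm wide between low guide walls (17 high, flared outwards at the top), which run from 65 below to 60 above this point. The pack may start to slide by itself when released.
- contact (a joint): Travel of the sprung copper contact in the receptacle, m: 0 free, 0.014 hard stop, downslope. How deep it sits differs each time and is not told: the nose touches it 3 to 13 mm before bed_home, the stop is 1 to 11 mm past it. Spring 3 N at first, 8 N at the stop, plus 2 to 6 N rubbing. At the stop force rises fast: stop at about 15 N. Let go, the pack may spring back some mm.
- latch (a joint): Angle of the yellow latch bar about the bed's normal, rad: 0 straight upslope, growing anticlockwise seen from above, 1.571 (its stop) square across behind the pack; back stop -0.5. Starts at -0.4 to 0.05, clear of the channel. Stiff hinge (0.35 N m), stays where left. Closes only once the pack is in the receptacle; its last half radian may press the pack down (4 to 10 N at the post).
- latch_pivot (a point): On the latch's hinge axis, 22 mm above the bed; axes as bed_home.
- latch_post (a point): In the red round post at the latch bar's free end, on its axis, 94 mm from the hinge axis, 64 mm above the bed. The post is 24 mm across, along the bed's normal, 30 to 82 mm above the bed. The bar is 16 wide, 14 thick, 17 to 31 mm above the bed. A gripper holding the post can follow the arc without turning (the post turns in the fingers).
- tape: Bystander: roll of green tape, 104 mm across, 48 high, loose; origin at the centre of its underside.
- tin: Bystander: tin 84 mm across, 110 high, loose; origin at the centre of its underside.
- drill: Bystander: blue and black cordless drill lying on its side, 180 by 190 by 62 high, loose; origin under its motor, handle towards own +y.
Not all that is in view belongs to the job. Of the things shaped like the pack, the black one is meant.

How it is judged:
On the way:
1. the pack is pushed down into the receptacle, pressing the sprung contact in to its hard stop (over 12.5 mm of 14), while the latch is still open (below 0.6 rad) (value of joint contact above 0.0125 m and value of joint latch below 0.6 rad and distance between pack and bed_home below 0.016 m), for 0.1 s.
At the end, for the whole second after the job is handed in: The pack lies on the bed in the receptacle, upright, within 13 mm of its nominal home and square to the channel within 0.08 rad, with the contact pressed in more than 1.5 mm; the latch is across behind it (above 1.45 rad); all at rest and released (value of joint contact above 0.0015 m and value of joint latch above 1.45 rad and distance between pack and bed_home below 0.013 m and angle between the z axis of pack and the z axis of bed_home, either way round below 0.08 rad and angle between the x axis of pack and the y axis of bed_home, either way round below 0.08 rad and angle between pack's own z axis and vertical below 0.7 rad and linear speed of pack below 0.01 m/s and velocity of joint latch between -0.05 and 0.05 rad/s); the robot touches nothing.
It fails at once if the tape, the tin or the drill is moved more than 30 mm (distance of any of tape, tin, drill from where it was at the start of the episode above 0.03 m).
It fails at once if the pack is rammed against the contact's stop: more than 45 N between pack and dock within 16 mm of home (distance between pack and bed_home below 0.016 m and contact force between pack and dock above 45 N).
It also fails if it takes over 61 s, if anything falls off the work surface, if the arm or the gripper's body presses on something with over 40 N, if the wrist force passes 120 N, or if a joint passes its speed limit or range.

ROBOT

A 6-joint arm with a two-finger parallel gripper is mounted at the origin on the work surface. World frame = base frame: x ahead of the robot, y to its left, z up, the work surface at z = 0. Lengths are in m, angles in rad, forces in N, time in s.
With the tool pointing down it reaches from about 0.375 to 0.75 m from the base axis. Payload 9 kg.
Tool frame: the origin (TCP) lies midway between the tips of the shut fingers; the grasp point (between the pads) lies ctrl.tcp_to_grasp behind it (ctrl.tcp_to_grasp is the distance from the TCP to the grasp point, in m); z points along the fingers, y is the line along which they close (so a half turn about z gives the same grasp; the last joint's range is limited). The gripper opens to 85 mm and grips with 20 to 120 N. Pads are 22 mm wide; open, the fingers measure 114 mm over their backs; the gripper's body (76 mm by 85 mm) begins 54 mm behind the grasp point. The pads swing forward as they close: fully open they stand 13 mm farther back than shut.
Start: joints at [0.996, 0.104, 0.097, 1.564, 0, 1.353], TCP at [0.21, 0.562, 0.231] pointing down, gripper open.
Joint ranges: [-2.99, 2.99], [-0.84, 1.86], [-1.1, 1.16], [-1.84, 2.11], [-1.51, 1.56], [-3.14, 3.14]. Speed limits (rad/s): [2.22, 2.22, 2.57, 3.14, 3.14, 3.14].

INTERFACE

Orientations are given as a rotation vector (axis times angle).
In Python, from rig import telemetry, viewer, job, ctrl gives the robot as it stands.
- The arm moves only by the tool send_rows, never from a script. Its argument "deltas" is a list of rows, each a list of 3 entries, a list of its own where there are three numbers: the closure, from 0 (fully open) to 1 (shut), then the shift along the tool's x, y, z in units of 50 mm (1.0 is 50 mm), then the turn about the tool's z in degrees. In form: [[claw, [tx, ty, tz], roll], ...]. A call has 1 to 20 rows; each row is the pose to reach, as a shift and turn from the pose commanded when the call began, along the tool's axes at that moment; what a row does not reach only later rows make up. A row lasts 1/8 s, in which the tool goes at most 62.5 mm and 10.7 degrees, less where a joint would pass 70% of its speed; a pose out of reach is approached as far as the arm can. A call with a gripper value outside its range is refused whole. The fingers move at their own pace and stop on an object; the grip force is fixed at half the most. Time passes only in rows, so rows that repeat a pose let the fingers close. It gives the time, the measured TCP pose, the force, the opening and the grip force at its end, in the units of the state.
- telemetry.read_state(): the state, without advancing time (a new reading comes with each control period).
- viewer.snapshot(name): name is "scene" or "top" or "wrist"; returns the picture (480x640x3 uint8, red, green, blue); there is no depth.
- viewer.calibration(name): a dict with "camera_matrix" (3x3 intrinsics, pixels), "R" (3x3) and "t" (3): a world point X has camera coordinates R X + t; the wrist camera has in their place "T_tool_cam" (4x4, takes a point from camera to tool coordinates, whose origin is the TCP and whose axes are the flange's). Camera axes: x right, y down, z forward; pixel columns grow to the right and rows downward; lengths in m; the calibration is good to about 2 mm. A picture is of the moment at which its call begins: read the wrist's pose just before it. calibration takes no time and is no camera call.
- job.job_done(): hands the job in; it is judged then, once.
The state is a dict: "time": time; "joint_pos": joint angles; "qvel": joint speeds; "joint_efforts": joint torques, N m; "tool_pos": TCP position; "tcp_rot": TCP orientation; "contact_force": force on the tool from outside, world axes, zero at the start; "wrist_torque": the same for the moment, N m; "opening": finger opening in m; "grip_force": force on a finger pad.
Only numpy, scipy, OpenCV 4.12 (cv2) and the standard library are available. Lean on these libraries where they do the work, as an engineer would, in place of code of your own. Each camera call takes 0.05 s, during which the arm holds its last target. There are 200 camera calls.

## Working session

There is one attempt and no reset: what is moved stays moved. The work goes in short steps, Python scripts to look and compute and a tool call to move; the robot and the scene stay as the last step left them, time stands still between calls to the robot, and variables do not carry over. Pictures are saved under pics/ and viewed, at most 10 in all, crops included, and the job is handed in when it is done.

Besides the shell and the picture viewer there is one more tool, called after ">>>" in YAML: its name, and indented under it one key for each argument. send_rows: Moves the arm, as the interface text tells. Its arguments: {"type":"object","properties":{"deltas":{"type":"array"}},"required":["deltas"]}

```bash
mkdir -p pics; ls; python3 - <<'E'
from rig import telemetry, viewer, job, ctrl
import cv2,numpy as np
np.set_printoptions(precision=4,suppress=True)
print(telemetry.read_state()); print(ctrl.tcp_to_grasp)
for n in ("scene","top","wrist"):
    cv2.imwrite(f"pics/{n}0.png",viewer.snapshot(n)[...,::-1]); print(n,viewer.calibration(n))
E
```

```text
pics
{'time': 0.0, 'joint_pos': array([ 0.9962,  0.1047,  0.0965,  1.5639, -0.    ,  1.3531]), 'qvel': array([-0.0011, -0.0008,  0.0012, -0.0009, -0.0011,  0.0013]), 'joint_efforts': array([ -0.0007, -55.6923,  50.3653,   0.0166,  -0.0003,   0.    ]), 'tool_pos': array([0.2094, 0.5619, 0.2305]), 'tcp_rot': array([-0.5574, -3.0912,  0.0019]), 'contact_force': array([-0.0471, -0.2579, -0.0118]), 'wrist_torque': array([0.0495, 0.0121, 0.0344]), 'grip_force': 0.0, 'opening': 0.08536719370107564}
0.0187
scene {'camera_matrix': array([[486.8326,   0.    , 316.5798],
       [  0.    , 486.8326, 236.0819],
       [  0.    ,   0.    ,   1.    ]]), 'R': array([[-0.6219,  0.7827,  0.0252],
       [ 0.4515,  0.3846, -0.8051],
       [-0.6399, -0.4893, -0.5926]]), 't': array([ 0.4164, -0.0818,  1.2275])}
top {'camera_matrix': array([[482.953 ,   0.    , 325.8361],
       [  0.    , 482.953 , 235.6962],
       [  0.    ,   0.    ,   1.    ]]), 'R': array([[ 0.0235, -0.9997, -0.0014],
       [-0.981 , -0.0228, -0.1925],
       [ 0.1924,  0.0059, -0.9813]]), 't': array([-0.1161,  0.5681,  1.1073])}
wrist {'camera_matrix': array([[393.5663,   0.    , 332.3259],
       [  0.    , 393.5663, 237.0883],
       [  0.    ,   0.    ,   1.    ]]), 'T_tool_cam': array([[ 0.0006, -0.9605, -0.2782,  0.0694],
       [ 1.    ,  0.0007,  0.    , -0.0007],
       [ 0.0002, -0.2782,  0.9605, -0.1438],
       [ 0.    ,  0.    ,  0.    ,  1.    ]])}
```

View pics/scene0.png

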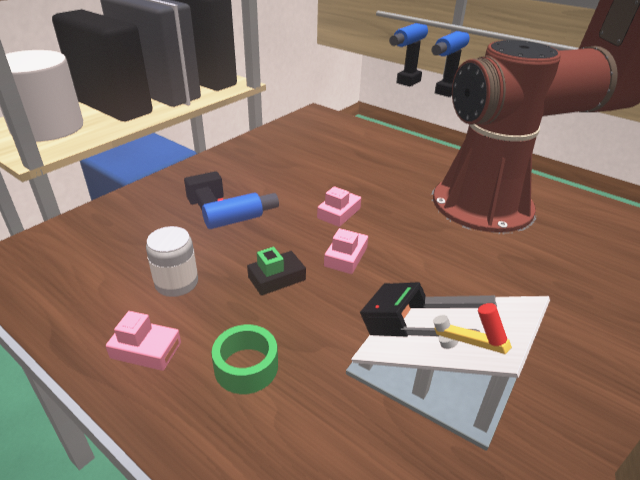

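View pics/top0.png

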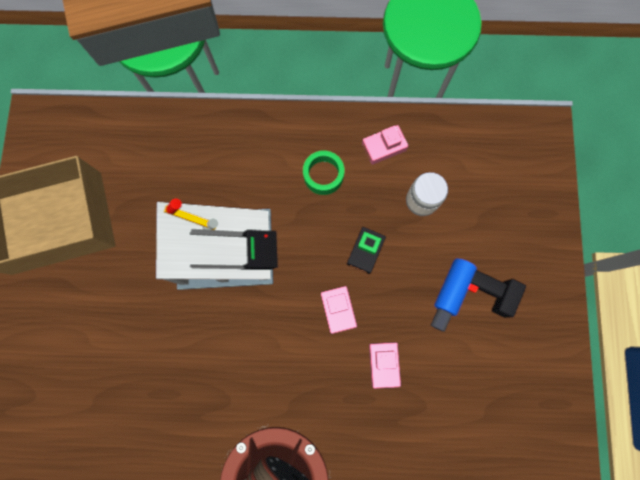

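Lookalikes in the top view are the black/green pack at (366,250), and three pink dummies at (385,143), (338,310) and (385,365). The black one is meant. The dock is at (215,245) with its receptacle on the right (upslope = image left ≈ world +y). The latch pivot is at (213,224) and the red post at (175,205), so the latch starts slightly negative.

```bash
cat > h.py <<'E'
from rig import telemetry, viewer, job, ctrl
import cv2,numpy as np
from scipy.spatial.transform import Rotation as Ro
np.set_printoptions(precision=4,suppress=True)
def st(): return telemetry.read_state()
def delta(target,s=None):
    s=s or st(); R=Ro.from_rotvec(s['tcp_rot']).as_matrix()
    return R.T@(np.array(target)-s['tool_pos'])/.05
def yaw(s=None):  # world yaw of tool y axis, deg
    R=Ro.from_rotvec((s or st())['tcp_rot']).as_matrix(); return np.degrees(np.arctan2(R[1,1],R[0,1]))
def cam(n,s=None):
    c=viewer.calibration(n); K=c['camera_matrix']
    if n=='wrist':
        s=s or st(); T=np.eye(4);T[:3,:3]=Ro.from_rotvec(s['tcp_rot']).as_matrix();T[:3,3]=s['tool_pos']
        W=np.linalg.inv(T@c['T_tool_cam']); return K,W[:3,:3],W[:3,3]
    return K,c['R'],c['t']
def ray(c,uv,z):
    K,R,t=c; d=R.T@np.linalg.solve(K,[*uv,1.]); o=-R.T@t
    return o+d*(z-o[2])/d[2]
def proj(c,X):
    K,R,t=c; p=(K@(R@np.atleast_2d(X).T+t[:,None])).T; return p[:,:2]/p[:,2:]
E
python3 - <<'E'
from h import *
c=cam('top')
for n,uv,z in [('pack',(366,250),.034),('block',(370,242),.066),('nose',(359,266),.03),('hoodmid',(262,250),.09),('pivot',(213,224),.14),('post',(175,205),.22),('tape',(323,172),.05)]: print(n,ray(c,uv,z))
R=Ro.from_rotvec(st()['tcp_rot']).as_matrix();print(R,yaw())
print(delta([.44,.12,.36]),delta([.21,.56,.36]))
E
```

```text
pack [ 0.5415 -0.2013  0.034 ]
block [ 0.5557 -0.2082  0.066 ]
nose [ 0.5024 -0.1849  0.03  ]
hoodmid [0.5265 0.0443 0.09  ]
pivot [0.5748 0.1499 0.14  ]
post [0.5962 0.2123 0.22  ]
tape [ 0.7325 -0.0919  0.05  ]
[[-0.937   0.3493 -0.0005]
 [ 0.3493  0.937  -0.0009]
 [ 0.0002 -0.001  -1.    ]] 69.55665517376633
[-7.4081 -6.6748 -2.5807] [-0.0242 -0.0357 -2.5859]
```

>>> send_rows:
  deltas:
    - [0,[0,0,-1.2],0]
    - [0,[0,0,-2.5],0]
    - [0,[-1,-0.9,-2.5],0]
    - [0,[-2,-1.8,-2.5],0]
    - [0,[-3,-2.7,-2.5],0]
    - [0,[-4,-3.6,-2.5],0]
    - [0,[-5,-4.5,-2.5],0]
    - [0,[-6,-5.4,-2.5],0]
    - [0,[-7,-6.3,-2.5],0]
    - [0,[-7.4,-6.7,-2.5],0]
    - [0,[-7.4,-6.7,-2.5],0]
    - [0,[-7.4,-6.7,-2.5],0]

```text
time: 1.65
tool_pos: [0.4391, 0.1191, 0.3562]
tcp_rot: [-0.559, -3.091, -0.0]
contact_force: [0.1, -0.3, 1.1]
opening: 0.0852
grip_force: 0.0
```

```bash
python3 - <<'E'
from h import *
import pickle
s=st(); im=viewer.snapshot('wrist')[...,::-1]; pickle.dump(cam('wrist',s),open('c1.pkl','wb'))
print(s['time'],s['tool_pos'],s['tcp_rot'],s['qvel'])
cv2.imwrite('pics/w1raw.png',im); cv2.imwrite('pics/w1.png',cv2.resize(im,(800,600),interpolation=cv2.INTER_CUBIC))
print(delta([.5,-.17,.25]))
E
```

```text
1.65 [0.4391 0.1191 0.3562] [-0.5588 -3.0909 -0.0005] [ 0.0373 -0.0077  0.0011  0.0027 -0.0002  0.0014]
[-3.1665 -5.0055  2.1254]
```

View pics/w1.png

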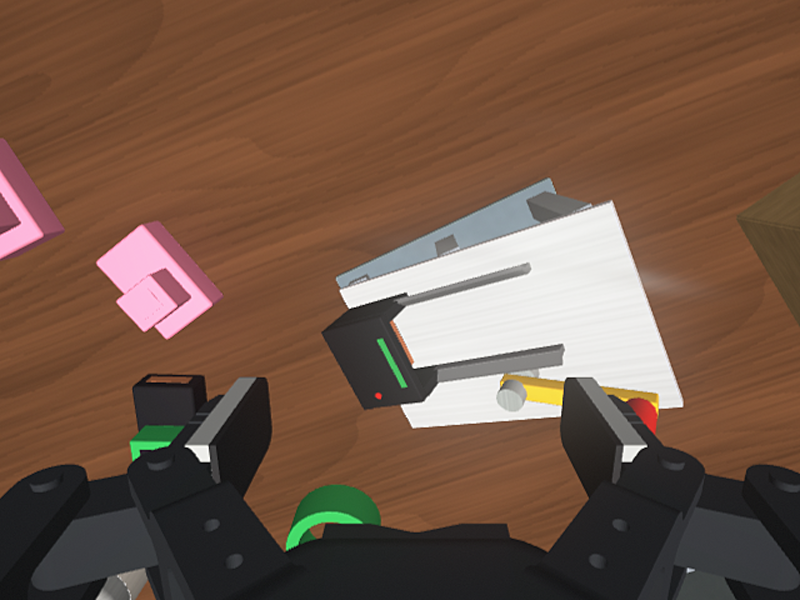

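The dock is clear: hood corners at about (325,335), (405,293), (437,372), (367,408). The guide walls run up to (528,267) and (562,350), the pivot cap is at (511,395), and the latch bar points to the red post at (645,408). I'll enlarge this view and also look from above the pack.

>>> send_rows:
  deltas:
    - [0,[-0.6,-1,0.4],0]
    - [0,[-1.2,-2,0.8],0]
    - [0,[-1.8,-3,1.2],0]
    - [0,[-2.5,-4,1.6],0]
    - [0,[-3.2,-5,2.1],0]
    - [0,[-3.2,-5,2.1],0]
    - [0,[-3.2,-5,2.1],0]

```text
time: 2.58
tool_pos: [0.502, -0.1696, 0.2514]
tcp_rot: [-0.555, -3.092, -0.001]
contact_force: [-1.0, 0.3, -0.0]
opening: 0.0853
grip_force: 0.0
```

```bash
python3 - <<'E'
from h import *
import pickle
s=st(); im=viewer.snapshot('wrist')[...,::-1]; pickle.dump(cam('wrist',s),open('c2.pkl','wb'))
print(s['time'],s['tool_pos'],s['tcp_rot'])
cv2.imwrite('pics/w2raw.png',im); cv2.imwrite('pics/w2.png',cv2.resize(im,(800,600),interpolation=cv2.INTER_CUBIC))
a=cv2.imread('pics/w1raw.png')[140:350,256:536]
cv2.imwrite('pics/w1crop.png',cv2.resize(a,None,fx=2.8571,fy=2.8571,interpolation=cv2.INTER_CUBIC))
E
```

```text
2.575 [ 0.502  -0.1696  0.2514] [-0.5553 -3.0917 -0.001 ]
```

View pics/w2.png

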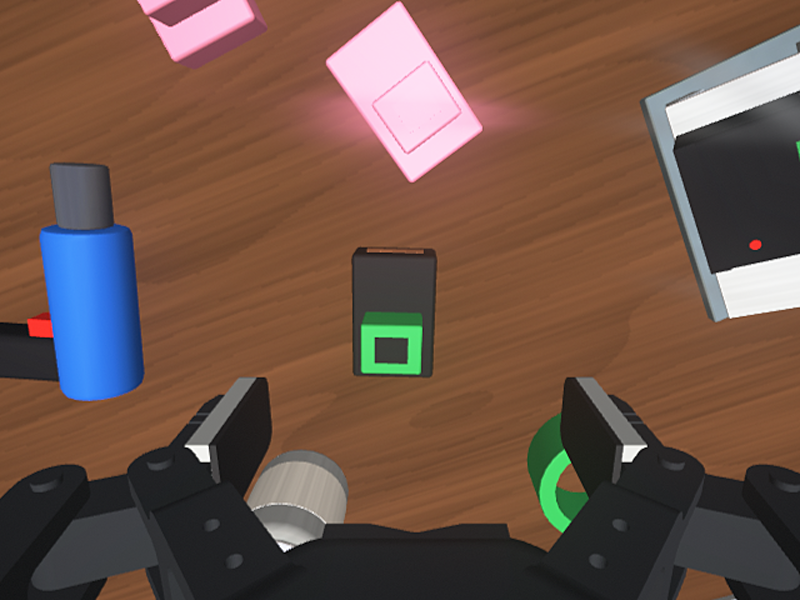

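View pics/w1crop.png

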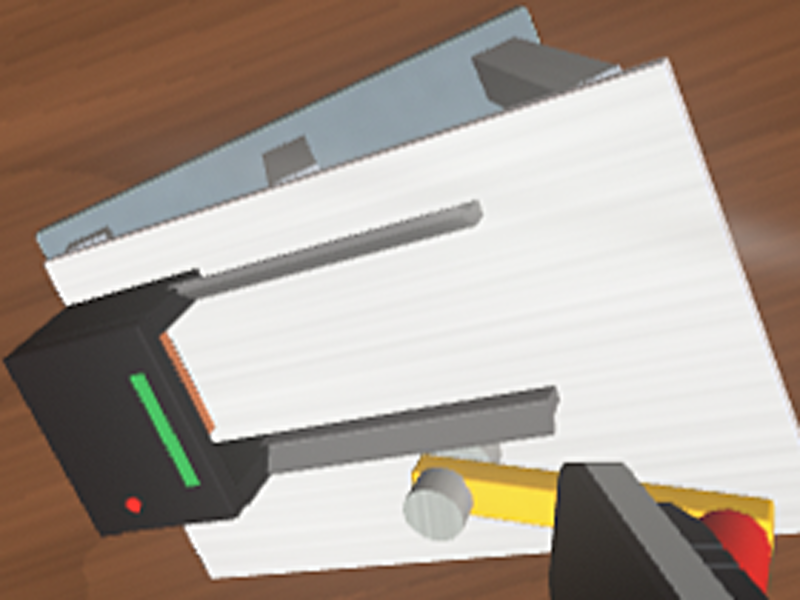

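Choice confirmed: the black pack has its copper nose at (395,250) and green block top corners at about (363,325), (422,325), (420,374), (361,374). It is nearly aligned with the tool. In the crop the hood top corners are (5,358), (137,327), (237,517), (103,535), the wall ends (480,205) and (556,388), and the pivot cap (438,503). I'll fit both poses to these.

```bash
cat > fit.py <<'E'
from h import *
import pickle
from scipy.optimize import least_squares
c1=pickle.load(open('c1.pkl','rb'));c2=pickle.load(open('c2.pkl','rb'))
px=lambda a:np.array(a,float)/2.8571+[256,140]
def bedR(yaw): return Ro.from_euler('ZX',[yaw,np.pi/6]).as_matrix()
obs=px([(5,358),(137,327),(237,517),(103,535),(667,60),(45,262),(212,578),(480,205),(556,388),(438,503)])
def pts(p):
    x,y,z,yw,xa,xb,w1,w2,h=p; L=(z-.03)*2
    return np.array([(-.044,-.087,.048),(-.044,-.02,.048),(.044,-.02,.048),(.044,-.087,.048),(xa,.265-L,0),(xa,-L,0),(xb,-L,0),(w1,.1,.017),(w2,.1,.017),(.054,.058,h)])@bedR(yw).T+[x,y,z]
W=np.array([1,1,1,1,1,1,1,.4,.4,.6])[:,None]
r=least_squares(lambda p:((proj(c1,pts(p))-obs)*W).ravel(),[.53,.1,.1,0,-.07,.07,-.036,.036,.04],loss='soft_l1')
print('dock',r.x,np.degrees(r.x[3]));print((proj(c1,pts(r.x))-obs).round(1).tolist())
home,byaw=r.x[:3],r.x[3]; BR=bedR(byaw)
bed=lambda v:home+BR@np.array(v)
o2=np.array([(363,325),(422,325),(420,374),(361,374)])/1.25
b2=np.array([(.006,-.022,.066),(.006,.022,.066),(-.032,.022,.066),(-.032,-.022,.066)])
pp=lambda p:b2@Ro.from_euler('Z',p[2]).as_matrix().T+[p[0],p[1],0]
best=min((least_squares(lambda p:(proj(c2,pp(p))-o2).ravel(),[.54,-.2,g]) for g in (2.7,-.4)),key=lambda q:q.cost)
pk=best.x
if __name__=='__main__':
    print('pack',pk,np.degrees(pk[2]),(proj(c2,pp(pk))-o2).round(1).tolist())
    print('pred bar: nose top',proj(c2,Ro.from_euler('Z',pk[2]).as_matrix()@[.05,0,.034]+[pk[0],pk[1],0])*1.25)
    gp=Ro.from_euler('Z',pk[2]).as_matrix()@[-.013,0,.058]+[pk[0],pk[1],0]
    print('grip',gp,'yaw tool',yaw(),'delta',delta(gp-[0,0,.0187]))
    # latch: bar top direction, z=.031; red post top from top camera
    ct=cam('top')
    for th in (-.45,-.4,-.35,-.3,-.25,-.2,-.1,0):
        P=[bed((.054-.094*np.sin(th),.058+.094*np.cos(th),z)) for z in(.082,.031)]
        print(th,proj(ct,P[0]),((proj(c1,P)-[256,140])*2.8571).round(0).tolist())
    im=cv2.imread('pics/top0.png')
    for q in proj(ct,pts(r.x)): cv2.circle(im,tuple(np.int32(q*8)),8,(255,0,255),1,shift=3)
    for q in proj(ct,pp(pk)): cv2.circle(im,tuple(np.int32(q*8)),8,(255,0,255),1,shift=3)
    im=im[150:290,140:400]; cv2.imwrite('pics/ov.png',cv2.resize(im,(780,420),interpolation=cv2.INTER_CUBIC))
E
python3 fit.py
```

```text
dock [ 0.5269  0.1134  0.0766  0.0818 -0.0657  0.1052 -0.0445  0.0262  0.0357] 4.689061001691978
[[2.5, -0.5], [-0.4, -0.8], [-0.1, 1.1], [2.7, -0.2], [-0.3, 0.4], [-0.1, -0.4], [0.3, -0.1], [-8.3, 1.1], [-8.0, 1.1], [-0.4, -0.2]]
pack [ 0.5712 -0.2133 -0.2904] -16.640024475508433 [[0.4, 41.8], [1.3, 39.0], [0.3, -39.5], [-2.0, -36.5]]
pred bar: nose top [[399.3137 407.7369]]
grip [ 0.5587 -0.2096  0.058 ] yaw tool 69.67532929989777 delta [-1.3376 -0.3634  4.2552]
-0.45 [[180.1532 196.6629]] [[703.0, 685.0], [722.0, 571.0]]
-0.4 [[179.2127 198.5559]] [[705.0, 673.0], [724.0, 560.0]]
-0.35 [[178.3743 200.5066]] [[707.0, 661.0], [725.0, 549.0]]
-0.3 [[177.6408 202.5097]] [[707.0, 649.0], [726.0, 537.0]]
-0.25 [[177.0149 204.56  ]] [[707.0, 636.0], [726.0, 525.0]]
-0.2 [[176.4987 206.6519]] [[706.0, 623.0], [725.0, 513.0]]
-0.1 [[175.803  210.9376]] [[700.0, 597.0], [720.0, 489.0]]
0 [[175.5649 215.3191]] [[691.0, 569.0], [712.0, 464.0]]
```

View pics/ov.png

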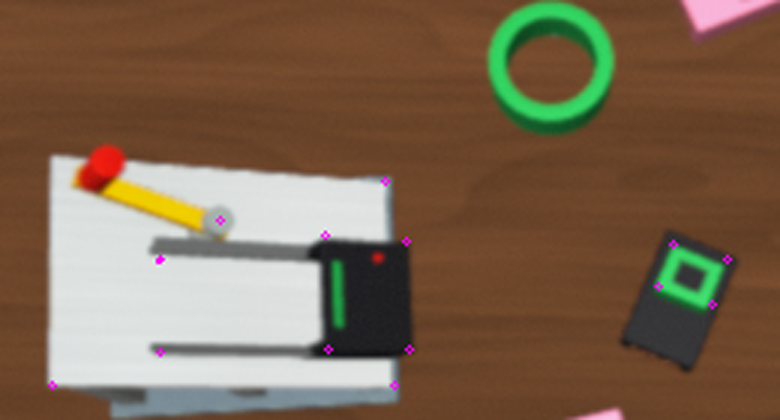

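```bash
cat > fit2.py <<'E'
from fit import *
ct=cam('top')
tp=np.array([(411,356),(0,0),(0,0),(409,243),(51,386),(396,385),(390,180),(152,346),(152,241),(218,221)])/3+[140,150]
wt=np.array([1,0,0,1,1,1,1,1,1,1])[:,None]*1.
def run(name,w1,wtop,fixw=False,dl=False):
    def P(p):
        q=p.copy()
        if fixw: q[6],q[7]=-.036,.036
        return q
    f=lambda p:np.r_[((proj(c1,pts(P(p)))-obs)*w1).ravel(),((proj(ct,pts(P(p)))-tp)*wtop).ravel()]
    r=least_squares(f,[.53,.1,.1,0,-.07,.07,-.036,.036,.04])
    print(name,r.x,'\n  w',(proj(c1,pts(P(r.x)))-obs).round(1).tolist(),'\n  t',(proj(ct,pts(P(r.x)))-tp).round(1).tolist())
    return r.x
o=np.ones((10,1))
h=o.copy();h[4:7]=0
run('both',o,wt); run('wrist nobed',h,wt*0,True); run('both nobed',h,wt*h,True); run('top only',o*0,wt,True)
E
python3 fit2.py | grep -v dock
```

```text
[[2.5, -0.5], [-0.4, -0.8], [-0.1, 1.1], [2.7, -0.2], [-0.3, 0.4], [-0.1, -0.4], [0.3, -0.1], [-8.3, 1.1], [-8.0, 1.1], [-0.4, -0.2]]
both [ 0.5249  0.1159  0.0787  0.079  -0.0644  0.107  -0.0409  0.031   0.0389] 
  w [[3.6, -2.5], [1.1, -2.8], [1.3, -0.3], [3.6, -1.6], [-1.1, 0.7], [-0.8, -0.6], [-0.6, 0.1], [-4.2, 2.2], [-3.8, 3.6], [0.8, 0.3]] 
  t [[-1.8, -1.5], [108.0, 116.7], [107.1, 78.7], [-2.5, -0.7], [0.4, -0.9], [-0.7, 0.0], [-1.0, -0.3], [0.5, 1.0], [0.4, 3.9], [-0.2, -0.5]]
wrist nobed [ 0.5176  0.1165  0.0913  0.1129 -0.0765  0.07   -0.036   0.036   0.0429] 
  w [[-0.3, -1.4], [-2.6, -3.8], [1.5, -0.0], [3.3, 0.1], [-36.7, -13.2], [-23.5, -4.1], [-26.1, -19.4], [-3.4, 0.5], [0.5, 3.3], [1.7, 0.8]] 
  t [[-2.2, -0.5], [107.3, 118.5], [105.1, 80.1], [-4.1, -0.1], [11.2, 9.5], [9.1, 6.0], [6.9, 15.2], [-1.1, 2.5], [-2.2, 5.0], [-2.3, 1.6]]
both nobed [ 0.5199  0.1158  0.0868  0.103  -0.101   0.07   -0.036   0.036   0.042 ] 
  w [[0.6, -1.7], [-1.9, -3.4], [1.0, -0.2], [3.0, -0.4], [-37.5, -40.7], [-27.6, -23.3], [-21.6, -20.5], [-3.8, 2.6], [-1.0, 4.8], [0.7, 0.8]] 
  t [[-1.8, -0.8], [107.8, 118.0], [106.0, 79.7], [-3.4, -0.3], [7.8, 19.6], [6.6, 15.9], [4.4, 15.0], [-0.3, 1.4], [-1.1, 4.1], [-1.3, 1.0]]
top only [ 0.5241  0.1143  0.0785  0.0708 -0.0649  0.1076 -0.036   0.036   0.0346] 
  w [[2.0, -3.4], [-0.4, -3.4], [-0.7, -0.6], [1.6, -2.2], [-2.0, 0.8], [-2.2, -1.9], [-2.3, 0.1], [-3.7, 7.2], [-3.9, 8.4], [-0.0, -2.1]] 
  t [[-1.3, -0.8], [108.6, 117.2], [107.9, 79.2], [-1.6, -0.0], [0.8, -0.8], [-0.4, 0.9], [-0.2, 0.0], [1.0, -1.1], [1.2, 1.8], [0.1, 0.2]]
```

>>> send_rows:
  deltas:
    - [0,[0.1,0.5,-0.5],-10]
    - [0,[0.3,1,-1],-20]
    - [0,[0.5,1.5,-1],-30]
    - [0,[0.6,2,-1],-40]
    - [0,[0.7,2.5,-1],-50]
    - [0,[0.9,3,-1],-60]
    - [0,[1.1,3.5,-1],-70]
    - [0,[1.2,4,-1],-80]
    - [0,[1.3,4.5,-1],-90]
    - [0,[1.5,5.2,-1],-100]
    - [0,[1.5,5.2,-1],-110]
    - [0,[1.5,5.2,-1],-114.5]
    - [0,[1.5,5.2,-1],-114.5]
    - [0,[1.5,5.2,-1],-114.5]

```text
time: 4.38
tool_pos: [0.5221, 0.0996, 0.302]
tcp_rot: [-2.298, 2.141, -0.001]
contact_force: [0.6, 0.1, 0.4]
opening: 0.0852
grip_force: 0.0
```

```bash
python3 - <<'E'
from h import *
import pickle
s=st(); im=viewer.snapshot('wrist')[...,::-1]; pickle.dump(cam('wrist',s),open('c3.pkl','wb'))
print(s['time'],s['tool_pos'],s['tcp_rot'],yaw(),s['joint_pos'])
cv2.imwrite('pics/w3raw.png',im); cv2.imwrite('pics/w3.png',cv2.resize(im,(800,600),interpolation=cv2.INTER_CUBIC))
E
```

```text
4.375 [0.5221 0.0996 0.302 ] [-2.2976  2.1414 -0.0012] -175.9763434735147 [-0.0578 -0.0772  0.0438  1.6907  0.0001 -1.699 ]
```

View pics/w3.png

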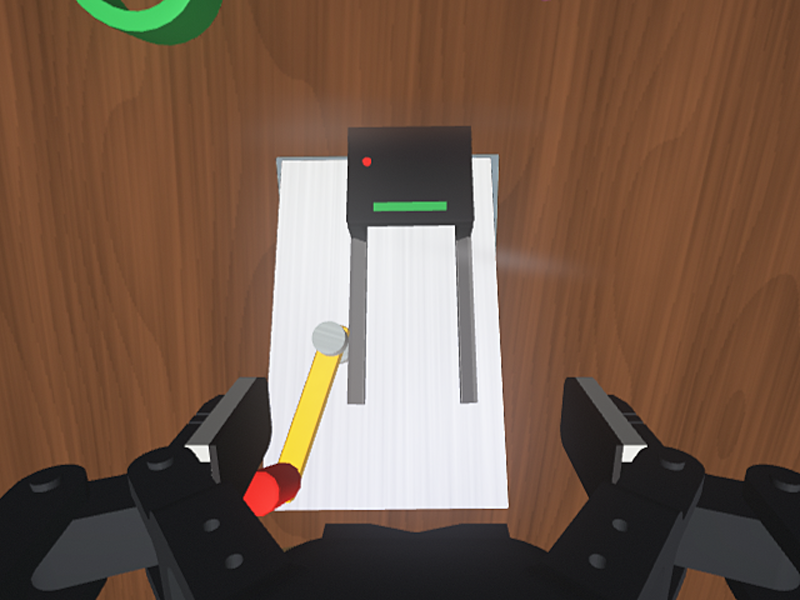

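This view is clean. Hood top corners are at (348,127) and (471,126), and its upslope edge is near y=224. The channel inner edges run (368,236)→(364,403) and (455,236)→(460,403). The pivot cap is at (330,338) and the post bottom near (290,480). The channel runs vertically in the picture, so the dock yaw is about 4.0°. I'll refit with this.

```bash
cat > fit3.py <<'E'
from h import *
import pickle
from scipy.optimize import least_squares
c2=pickle.load(open('c2.pkl','rb'));c3=pickle.load(open('c3.pkl','rb'));ct=cam('top')
def bedR(yaw): return Ro.from_euler('ZX',[yaw,np.pi/6]).as_matrix()
# order A,B,C,D,E(xa,up),F(xa,low),G(xb,low),H(xb,up),wall-,wall+,pivot
o3=np.array([(471,126),(473,224),(348,224),(348,127),(508,508),(497,157),(278,158),(0,0),(460,403),(364,403),(330,338)])/1.25
tp=np.array([(411,356),(0,0),(0,0),(409,243),(51,386),(396,385),(390,180),(50,155),(0,0),(0,0),(218,221)])/3+[140,150]
k3=np.array([1,.5,.5,1,.6,.6,.6,0,1,1,.5])[:,None]
kt=np.array([1,0,0,1,1,1,1,1,0,0,1])[:,None]
def pts(p):
    x,y,z,yw,xa,xb,h=p; L=(z-.03)*2
    return np.array([(-.044,-.087,.048),(-.044,-.02,.048),(.044,-.02,.048),(.044,-.087,.048),(xa,.265-L,0),(xa,-L,0),(xb,-L,0),(xb,.265-L,0),(-.034,.1,0),(.034,.1,0),(.054,.058,h)])@bedR(yw).T+[x,y,z]
def run(a,b):
    r=least_squares(lambda p:np.r_[((proj(c3,pts(p))-o3)*k3*a).ravel(),((proj(ct,pts(p))-tp)*kt*b).ravel()],[.53,.1,.1,.07,-.07,.1,.04])
    return r.x
sol=run(1,.5); home,byaw=sol[:3],sol[3]; BR=bedR(byaw)
bed=lambda v:home+BR@np.array(v)
if __name__=='__main__':
    for a,b in ((1,0),(0,1),(1,.5)):
        p=run(a,b); print(p,'\n',((proj(c3,pts(p))-o3)*(k3>0)).round(1).tolist(),'\n',((proj(ct,pts(p))-tp)*(kt>0)).round(1).tolist())
    b2=np.array([(.006,.022,.066),(.006,-.022,.066),(-.032,-.022,.066),(-.032,.022,.066)])
    o2=np.array([(363,325),(422,325),(420,374),(361,374)])/1.25
    pp=lambda p:b2@Ro.from_euler('Z',p[2]).as_matrix().T+[p[0],p[1],0]
    q=least_squares(lambda p:(proj(c2,pp(p))-o2).ravel(),[.54,-.2,2.7]); pk=q.x
    M=Ro.from_euler('Z',pk[2]).as_matrix(); gp=M@[-.013,0,.058]+[pk[0],pk[1],0]
    print('pack',pk,np.degrees(pk[2]),(proj(c2,pp(pk))-o2).round(1).tolist())
    print('nose px',proj(c2,M@[.05,0,.03]+[pk[0],pk[1],0])*1.25,'grip',gp,'delta to above',delta(gp+[0,0,.08]))
    for th in (-.4,-.35,-.3,-.25,-.2): print(th,(proj(c3,bed((.054-.094*np.sin(th),.058+.094*np.cos(th),.031)))*1.25),proj(ct,bed((.054-.094*np.sin(th),.058+.094*np.cos(th),.082))))
E
python3 fit3.py
```

```text
[ 0.5257  0.1116  0.0774  0.0757 -0.0676  0.1081  0.029 ] 
 [[0.6, 3.7], [1.4, -4.7], [-1.9, -4.2], [0.4, 3.4], [1.9, -2.1], [-2.3, -1.2], [-0.0, -1.2], [0.0, 0.0], [-1.1, -2.0], [-0.1, -1.7], [1.1, -1.2]] 
 [[0.0, -1.6], [0.0, 0.0], [0.0, 0.0], [-0.5, -0.8], [1.3, 0.1], [0.1, 1.2], [-0.1, -0.9], [2.7, -2.0], [0.0, 0.0], [0.0, 0.0], [0.6, 0.3]]
[ 0.5236  0.1121  0.0764  0.0824 -0.0637  0.1069  0.0322] 
 [[2.0, 4.1], [3.3, -4.5], [0.4, -3.3], [2.1, 4.5], [0.8, -0.3], [-4.7, 0.6], [2.9, 1.8], [0.0, 0.0], [1.7, -2.1], [2.9, -1.4], [3.4, -1.1]] 
 [[-0.0, -0.9], [0.0, 0.0], [0.0, 0.0], [-0.8, -0.1], [0.4, -0.2], [-0.7, 0.3], [-1.2, 0.2], [1.4, -0.1], [0.0, 0.0], [0.0, 0.0], [0.7, 1.0]]
[ 0.5256  0.1117  0.0772  0.0765 -0.0674  0.1074  0.0287] 
 [[0.5, 3.7], [1.4, -4.7], [-1.8, -4.2], [0.4, 3.5], [1.8, -1.8], [-2.5, -0.9], [0.7, -0.8], [0.0, 0.0], [-1.0, -2.1], [0.1, -1.8], [1.3, -1.1]] 
 [[0.0, -1.6], [0.0, 0.0], [0.0, 0.0], [-0.5, -0.8], [1.1, 0.1], [-0.0, 1.2], [-0.2, -0.6], [2.6, -1.7], [0.0, 0.0], [0.0, 0.0], [0.6, 0.3]]
pack [ 0.5456 -0.2044  2.7627] 158.29293267835934 [[-1.8, -0.6], [0.7, 0.5], [1.1, 0.6], [0.1, -0.4]]
nose px [[394.6168 253.9232]] grip [ 0.5577 -0.2092  0.058 ] delta to above [ 6.2056 -0.2721  3.2764]
-0.4 [[268.4346 471.1756]] [[180.1167 198.857 ]]
-0.35 [[275.1329 474.0128]] [[179.2679 200.8065]]
-0.3 [[281.9978 476.4887]] [[178.5239 202.809 ]]
-0.25 [[289.0091 478.5945]] [[177.8871 204.8592]]
-0.2 [[296.1462 480.3228]] [[177.36   206.9514]]
```

```bash
python3 - <<'E'
import fit3 as f
from h import *
from scipy.optimize import least_squares
# refined: L free, hood front top edge dropped, optional tilt offset of wrist camera (rx,ry small)
def pts(p):
    x,y,z,yw,xa,xb,h,L=p[:8]
    return np.array([(-.044,-.087,.048),(-.044,-.02,.048),(.044,-.02,.048),(.044,-.087,.048),(xa,.265-L,0),(xa,-L,0),(xb,-L,0),(xb,.265-L,0),(-.034,.1,0),(.034,.1,0),(.054,.058,h)])@f.bedR(yw).T+[x,y,z]
k3=f.k3.copy();k3[1:3]=0
for pr in (0,1):
  for lw in (0,300):
    def res(p):
        K,R,t=f.c3; c=(K,Ro.from_rotvec([p[8],p[9],0]).as_matrix()@R,t)
        return np.r_[((proj(c,pts(p))-f.o3)*k3).ravel(),((proj(f.ct,pts(p))-f.tp)*f.kt*.5).ravel(),(p[8:10]*(200 if pr else 1e5)),lw*(p[2]-.03-p[7]/2)]
    r=least_squares(res,[.53,.1,.1,.07,-.07,.1,.04,.09,0,0]).x
    v=res(r); print(pr,lw,r,'\n',v[:22].round(1).tolist(),'\n',v[22:44].round(1).tolist())
# intensity profile along image col x=412/1.25, rows for hood edge
im=cv2.imread('pics/w3raw.png')
for cx in (290,300,360,365): print(cx,[(y,int(im[y,cx].mean())) for y in range(164,194,2)])
E
```

```text
0 0 [ 0.5257  0.1097  0.0829  0.0779 -0.0663  0.1057  0.0266  0.093   0.
  0.    ] 
 [1.2, 1.0, 0.0, -0.0, -0.0, -0.0, -0.6, 0.9, 1.4, 1.6, -1.6, -1.0, 0.4, -0.8, 0.0, 0.0, -0.2, -1.0, -0.4, -0.6, 0.3, -0.2] 
 [0.3, -1.0, 0.0, 0.0, 0.0, 0.0, 0.0, -0.7, 0.2, -0.3, -0.0, 0.2, -0.1, -0.3, 0.9, -0.8, 0.0, 0.0, 0.0, 0.0, 0.3, 0.0]
0 300 [ 0.5257  0.1099  0.0822  0.0777 -0.0664  0.1059  0.0267  0.0931 -0.
 -0.    ] 
 [1.1, 1.3, 0.0, -0.0, -0.0, -0.0, -0.4, 1.2, 1.3, 1.2, -1.6, -1.0, 0.4, -0.8, 0.0, 0.0, -0.3, -1.2, -0.4, -0.8, 0.4, -0.2] 
 [0.3, -1.0, 0.0, 0.0, 0.0, 0.0, -0.0, -0.6, 0.3, -0.3, 0.0, 0.2, -0.1, -0.3, 1.0, -0.8, 0.0, 0.0, 0.0, 0.0, 0.3, 0.0]
1 0 [ 0.5257  0.1097  0.0829  0.0779 -0.0663  0.1057  0.0266  0.093   0.0001
  0.    ] 
 [1.2, 1.0, 0.0, -0.0, -0.0, -0.0, -0.6, 0.9, 1.4, 1.6, -1.6, -1.0, 0.4, -0.8, 0.0, 0.0, -0.2, -1.0, -0.4, -0.6, 0.3, -0.2] 
 [0.3, -1.0, 0.0, 0.0, 0.0, 0.0, 0.0, -0.7, 0.2, -0.3, 0.0, 0.2, -0.1, -0.3, 0.9, -0.8, 0.0, 0.0, 0.0, 0.0, 0.3, 0.0]
1 300 [ 0.5259  0.1105  0.0804  0.0776 -0.0664  0.1057  0.0268  0.0931 -0.0003
 -0.0039] 
 [1.2, 1.2, 0.0, -0.0
[... 220 characters left out ...]
.0]
290 [(164, 70), (166, 70), (168, 70), (170, 71), (172, 72), (174, 72), (176, 76), (178, 75), (180, 73), (182, 73), (184, 75), (186, 80), (188, 82), (190, 82), (192, 96)]
300 [(164, 129), (166, 128), (168, 118), (170, 67), (172, 70), (174, 72), (176, 74), (178, 70), (180, 69), (182, 250), (184, 237), (186, 237), (188, 237), (190, 237), (192, 237)]
360 [(164, 61), (166, 61), (168, 62), (170, 63), (172, 63), (174, 64), (176, 68), (178, 58), (180, 178), (182, 237), (184, 233), (186, 234), (188, 234), (190, 235), (192, 234)]
365 [(164, 59), (166, 62), (168, 62), (170, 63), (172, 62), (174, 65), (176, 68), (178, 61), (180, 57), (182, 52), (184, 54), (186, 56), (188, 57), (190, 60), (192, 112)]
```

>>> send_rows:
  deltas:
    - [0,[0.5,0,0],10]
    - [0,[1.1,0,0],20]
    - [0,[1.7,-0.1,0],30]
    - [0,[2.3,-0.1,0],40]
    - [0,[2.9,-0.1,0.3],50]
    - [0,[3.5,-0.15,0.8],60]
    - [0,[4.1,-0.2,1.3],70]
    - [0,[4.7,-0.2,1.8],80]
    - [0,[5.3,-0.25,2.4],90]
    - [0,[5.9,-0.27,2.9],100]
    - [0,[6.2,-0.27,3.2],110]
    - [0,[6.2,-0.27,3.2],115.7]
    - [0,[6.2,-0.27,3.2],115.7]
    - [0,[6.2,-0.27,3.2],115.7]

```text
time: 6.18
tool_pos: [0.558, -0.2093, 0.1417]
tcp_rot: [0.587, 3.086, -0.0]
contact_force: [0.5, -0.5, 0.1]
opening: 0.0854
grip_force: 0.0
```

```bash
python3 - <<'E'
from h import *
s=st(); print(s['time'],s['tool_pos'],yaw(),delta([.5577,-.2092,.039]))
c=cam('wrist',s); im=viewer.snapshot('wrist')[...,::-1]
M=Ro.from_euler('Z',2.7627).as_matrix()
for v in [(.006,.022,.066),(.006,-.022,.066),(-.032,-.022,.066),(-.032,.022,.066),(.05,0,.03)]:
    q=proj(c,M@v+[.5456,-.2044,0])[0]; print(q); cv2.circle(im,tuple(np.int32(q)),3,(255,0,255),1)
cv2.imwrite('pics/w4.png',im)
E
```

```text
6.175 [ 0.558  -0.2093  0.1417] 68.47640452530543 [0.0077 0.0004 2.0538]
[295.022  214.1592]Traceback (most recent call last):
  File "<stdin>", line 6, in <module>
cv2.error: OpenCV(4.12.0) :-1: error: (-5:Bad argument) in function 'circle'
> Overload resolution failed:
>  - Layout of the output array img is incompatible with cv::Mat
>  - Expected Ptr<cv::UMat> for argument 'img'
```

```bash
python3 - <<'E'
from h import *
s=st(); c=cam('wrist',s); im=viewer.snapshot('wrist')[...,::-1].copy()
M=Ro.from_euler('Z',2.7627).as_matrix()
for v in [(.006,.022,.066),(.006,-.022,.066),(-.032,-.022,.066),(-.032,.022,.066),(.05,0,.03)]:
    q=proj(c,M@v+[.5456,-.2044,0])[0]; cv2.circle(im,tuple(np.int32(q)),3,(255,0,255),1)
cv2.imwrite('pics/w4.png',im)
E
```

```text
(no output)
```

View pics/w4.png

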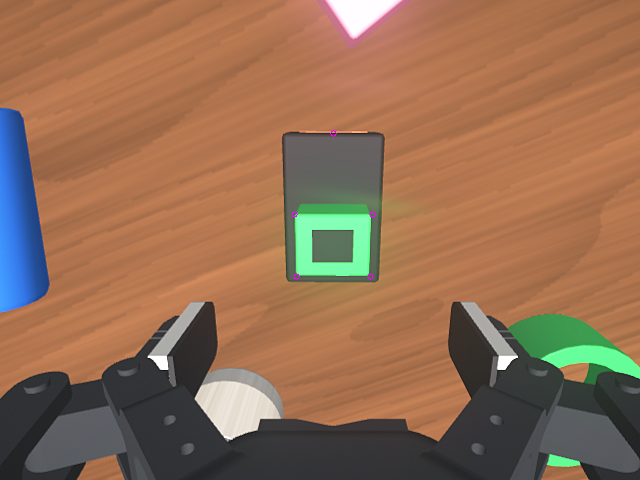

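The projected block corners sit on the green block at (295,214) to (372,276), and the copper nose is at (333,132), so the grasp pose is right.

>>> send_rows:
  deltas:
    - [0,[0,0,0.8],0]
    - [0,[0,0,1.5],0]
    - [0,[0,0,1.9],0]
    - [0,[0,0,2.05],0]
    - [0,[0,0,2.05],0]
    - [1,[0,0,2.05],0]
    - [1,[0,0,2.05],0]
    - [1,[0,0,2.05],0]
    - [1,[0,0,2.05],0]
    - [1,[0,0,2.05],0]
    - [1,[0,0,2.05],0]
    - [1,[0,0,1.5],0]
    - [1,[0,0,0.5],0]
    - [1,[0,0,-0.5],0]
    - [1,[0,0,-0.5],0]

```text
time: 8.15
tool_pos: [0.5596, -0.2107, 0.1704]
tcp_rot: [0.589, 3.08, -0.004]
contact_force: [0.7, -0.5, -6.3]
opening: 0.0427
grip_force: 63.8
```

```bash
cat > g.py <<'E'
from h import *
home=np.array([.5257,.1099,.082]); BY=.0765
BR=Ro.from_euler('ZX',[BY,np.pi/6]).as_matrix()
bed=lambda v:home+BR@(np.array(v)/1000)
tob=lambda X:BR.T@(np.array(X)-home)*1000
u=np.array([-np.sin(BY),np.cos(BY),0]); zz=np.array([0,0,1.])
def arc(a,tail=100.):   # TCP for pack pitched a deg, tail corner on bed at y=tail
    a=np.radians(a); o=np.array([[np.cos(a),-np.sin(a)],[np.sin(a),np.cos(a)]])@[-37,58]
    T=bed((0,tail,0)); return T+(o[0]*u+o[1]*zz)/1000-zz*.0187
def show():
    s=st(); print('t',s['time'],'tcp',s['tool_pos'],'yaw',round(yaw(s),2),'F',s['contact_force'],'bed',tob(s['tool_pos']+[0,0,.0187]),'op',s['opening'],s['grip_force']); return s
E
python3 - <<'E'
from g import *
s=show(); print('up',delta([*s['tool_pos'][:2],.22]),'go',delta(arc(0)+[0,0,.03]))
R=Ro.from_rotvec(s['tcp_rot']).as_matrix()
print(arc(0),[((arc(a)-arc(0))@np.c_[u,zz]*1000).round(1).tolist() for a in (5,10,15,20,25,30)],arc(30))
E
```

```text
t 8.15 tcp [ 0.5596 -0.2107  0.1704] yaw 68.36 F [ 0.6737 -0.5466 -6.2736] bed [   9.2804 -225.516   253.8626] op 0.04270160689603113 63.770620822906494
up [-0.0062 -0.0013 -0.9921] go [ 3.4261  6.6003 -0.6481]
[0.5219 0.1594 0.1713] [[-4.9, -3.4], [-9.5, -7.3], [-13.8, -11.6], [-17.6, -16.2], [-21.0, -21.1], [-24.0, -26.3]] [0.5237 0.1354 0.145 ]
```

>>> send_rows:
  deltas:
    - [1,[0.3,0.6,-0.7],-10]
    - [1,[0.6,1.2,-0.7],-20]
    - [1,[0.9,1.8,-0.7],-30]
    - [1,[1.2,2.4,-0.7],-40]
    - [1,[1.6,3,-0.7],-50]
    - [1,[1.9,3.6,-0.7],-60]
    - [1,[2.2,4.2,-0.7],-70]
    - [1,[2.5,4.8,-0.7],-80]
    - [1,[2.8,5.4,-0.7],-90]
    - [1,[3.1,6,-0.7],-100]
    - [1,[3.4,6.6,-0.65],-110]
    - [1,[3.43,6.6,-0.65],-116]
    - [1,[3.43,6.6,-0.65],-116]
    - [1,[3.43,6.6,-0.65],-116]

```text
time: 9.9
tool_pos: [0.5197, 0.1601, 0.1976]
tcp_rot: [2.3, -2.138, -0.002]
contact_force: [0.1, -0.5, -6.0]
opening: 0.0432
grip_force: 64.3
```

```bash
python3 - <<'E'
from g import *
s=show(); print(delta(arc(0)),delta(arc(0)+[0,0,.03]))
im=viewer.snapshot('wrist')[...,::-1].copy(); c=cam('wrist',s)
for v in [(-34,100,0),(34,100,0),(-44,-20,48),(44,-20,48),(-34,-20,0),(34,-20,0)]:
    cv2.circle(im,tuple(np.int32(proj(c,bed(v))[0])),3,(255,0,255),1)
cv2.imwrite('pics/w5.png',im)
E
```

```text
t 9.9 tcp [0.5197 0.1601 0.1976] yaw -175.81 F [ 0.0762 -0.4525 -5.9821] bed [ -2.1327 110.9307  91.0784] op 0.04323222392286853 64.26997303962708
[ 0.0184 -0.0436  0.5268] [ 0.0184 -0.0426 -0.0732]
```

View pics/w5.png

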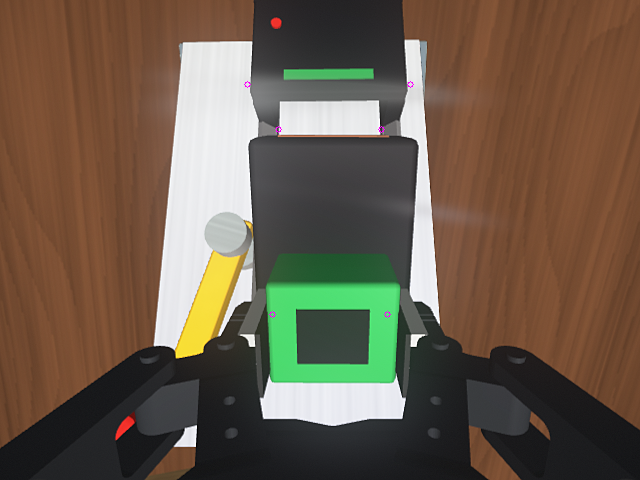

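The channel is centred at column 329.7 and the pack at about 333, so a 2 mm shift in y is needed, as the measured pose also says. The latch is still open. Next I lower the tail edge onto the bed and start tipping.

>>> send_rows:
  deltas:
    - [1,[0.02,-0.04,0.2],0]
    - [1,[0.02,-0.04,0.4],0]
    - [1,[0.02,-0.04,0.5],0]
    - [1,[0.02,-0.04,0.53],0]
    - [1,[0.02,-0.04,0.53],0]

```text
time: 10.58
tool_pos: [0.5222, 0.1597, 0.1724]
tcp_rot: [-2.304, 2.135, -0.0]
contact_force: [0.3, 0.6, -5.5]
opening: 0.0428
grip_force: 64.3
```

```bash
python3 -c "
from g import *
s=show();print(delta(arc(0)))"
```

```text
t 10.575 tcp [0.5222 0.1597 0.1724] yaw -175.65 F [ 0.313   0.5756 -5.478 ] bed [ 0.2986 97.7746 69.5187] op 0.04278485280475575 64.29528951644897
[0.0063 0.006  0.0218]
```

Not yet touching. I'll follow the arc in small steps.

>>> send_rows:
  deltas:
    - [1,[0,0,0.06],0]
    - [1,[0.05,0,0.1],0]
    - [1,[0.1,0,0.13],0]
    - [1,[0.1,0,0.13],0]

```text
time: 11.08
tool_pos: [0.5225, 0.1544, 0.1657]
tcp_rot: [2.304, -2.136, -0.0]
contact_force: [0.3, 0.4, -6.6]
opening: 0.0429
grip_force: 64.3
```

```bash
python3 -c "
from g import *
s=show();print(delta(arc(5)),s['wrist_torque'])"
```

```text
t 11.075 tcp [0.5225 0.1544 0.1657] yaw -175.66 F [ 0.2742  0.4286 -6.6   ] bed [ 0.2225 89.8455 66.3277] op 0.04290494212406065 64.29587960243225
[-0.0009  0.0045 -0.0438] [ 0.0924 -0.0381 -0.0206]
```

>>> send_rows:
  deltas:
    - [1,[0,0,0.05],0]
    - [1,[0,0,0.1],0]
    - [1,[0,0,0.1],0]

```text
time: 11.45
tool_pos: [0.5225, 0.1547, 0.1607]
tcp_rot: [-2.304, 2.135, 0.0]
contact_force: [-0.3, -0.2, -5.8]
opening: 0.0427
grip_force: 64.4
```

```bash
python3 -c "
from g import *
s=show();print(s['wrist_torque'])"
```

```text
t 11.45 tcp [0.5225 0.1547 0.1607] yaw -175.64 F [-0.2634 -0.1575 -5.8443] bed [ 0.2429 87.592  61.8649] op 0.042669452853775915 64.44419503211975
[ 0.0558 -0.0006 -0.033 ]
```

```bash
python3 -c "
from g import *
a=viewer.snapshot('scene')[...,::-1][230:420,330:580]; b=viewer.snapshot('wrist')[...,::-1]
cv2.imwrite('pics/s1.png',cv2.resize(np.hstack([cv2.resize(a,None,fx=2,fy=2,interpolation=cv2.INTER_CUBIC)[:380], cv2.resize(b,(507,380))[:,100:400]]),(800,380)))
"
```

```text
(no output)
```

View pics/s1.png

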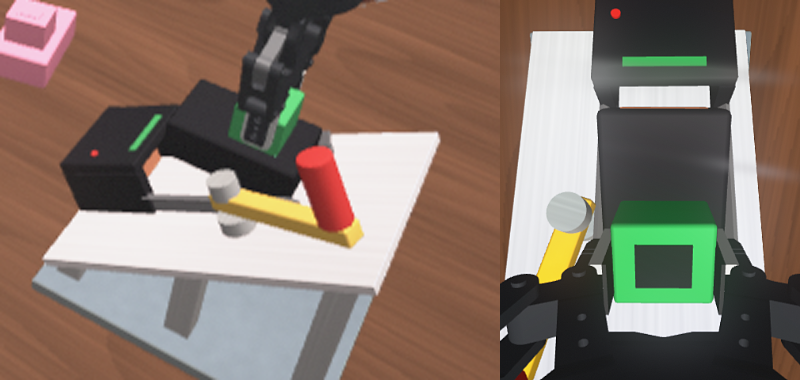

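The pack is held level over the channel, with its tail edge close to the bed and the latch clear (post at about (325,190)). I've used all my picture views, so from here I go by force.

>>> send_rows:
  deltas:
    - [1,[0,0,0.03],0]
    - [1,[0,0,0.06],0]
    - [1,[0,0,0.06],0]

```text
time: 11.92
tool_pos: [0.5227, 0.1545, 0.1599]
tcp_rot: [-2.304, 2.135, -0.002]
contact_force: [-6.4, -1.9, 10.1]
opening: 0.0428
grip_force: 66.5
```

```bash
python3 -c "
from g import *
s=show();print(s['wrist_torque'])"
```

```text
t 11.925 tcp [0.5227 0.1545 0.1599] yaw -175.63 F [-6.3737 -1.9398 10.107 ] bed [ 0.4464 87.0337 61.35  ] op 0.04276266689471075 66.50698900222778
[-0.1636  1.7612  0.2686]
```

>>> send_rows:
  deltas:
    - [1,[0,0.02,-0.04],0]
    - [1,[0,0.03,-0.04],0]
    - [1,[0,0.03,0],0]
    - [1,[0,0.03,0],0]

```text
time: 12.42
tool_pos: [0.5218, 0.1543, 0.1599]
tcp_rot: [-2.303, 2.134, -0.003]
contact_force: [-2.3, -3.5, 11.6]
opening: 0.0428
grip_force: 66.6
```

```bash
python3 -c "
from g import *
s=show();print(s['wrist_torque'])"
```

```text
t 12.425 tcp [0.5218 0.1543 0.1599] yaw -175.64 F [-2.2656 -3.4884 11.572 ] bed [-0.4488 86.928  61.344 ] op 0.0427728299629794 66.59274101257324
[-0.2179  0.9673  0.1632]
```

Contact with the bed confirmed, with the bed about 6 mm lower than fitted. Now I tip along the arc.

>>> send_rows:
  deltas:
    - [1,[0.05,0,0.04],0]
    - [1,[0.1,0,0.08],0]
    - [1,[0.15,0,0.12],0]
    - [1,[0.19,0,0.16],0]
    - [1,[0.19,0,0.16],0]

```text
time: 13.05
tool_pos: [0.5229, 0.1444, 0.1522]
tcp_rot: [-2.302, 2.135, -0.005]
contact_force: [-2.9, -6.6, 12.4]
opening: 0.0431
grip_force: 68.9
```

```bash
sed -i 's/^home=.*/home=np.array([.5250,.1131,.0764])/' g.py; python3 -c "
from g import *
s=show();print(s['wrist_torque'])"
```

```text
Traceback (most recent call last):
  File "g.py", line 3, in <module>
    BR=Ro.from_euler('ZX',[BY,np.pi/6]).as_matrix()
                           ^^
NameError: name 'BY' is not defined
```

```bash
sed -i 's/^home=.*/home=np.array([.5250,.1131,.0764]); BY=.0765/' g.py; cat >> g.py <<'E'
def pitch():
    """pitch from green block rows in the wrist picture: front-bottom, rear-top"""
    s=st(); im=viewer.snapshot('wrist')[...,::-1].astype(int); c=cam('wrist',s)
    m=((im[...,1]>im[...,2]+50)&(im[...,1]>im[...,0]+30)).astype(np.uint8); m[:140]=0
    n,l,stt,ce=cv2.connectedComponentsWithStats(m); k=1+np.argmax(stt[1:,4]); x,y,w,h,_=stt[k]
    print('green box',x,y,w,h)
    R=Ro.from_rotvec(s['tcp_rot']).as_matrix(); G=s['tool_pos']+R@[0,0,-.0187]; nx=R[:,0]; 
    for a in (0,5,10,15,20,25,30,35):
        b=np.radians(a); dx=nx*np.cos(b)-zz*np.sin(b); dz=nx*np.sin(b)+zz*np.cos(b)
        q=proj(c,[G+dx*.019-dz*.024,G+dx*.019+dz*.008,G-dx*.019+dz*.008])
        print(a,q[:,1].round(0).tolist(),'h',round(q[:,1].max()-q[:,1].min(),1))
E
python3 -c "
from g import *
s=show();print(s['wrist_torque']);pitch()"
```

```text
t 13.05 tcp [0.5229 0.1444 0.1522] yaw -175.68 F [-2.9045 -6.6025 12.3593] bed [ 0.3186 74.3906 66.1842] op 0.043100402214739736 68.88877272605896
[-0.5814  0.829   0.0961]
green box 267 264 132 123
0 [260.0, 293.0, 393.0] h 133.0
5 [264.0, 289.0, 394.0] h 130.5
10 [268.0, 286.0, 395.0] h 127.1
15 [272.0, 283.0, 395.0] h 122.9
20 [277.0, 280.0, 395.0] h 117.9
25 [282.0, 278.0, 394.0] h 116.2
30 [287.0, 276.0, 393.0] h 116.4
35 [293.0, 275.0, 391.0] h 115.7
```

It is pitching (about 12°), so I continue.

>>> send_rows:
  deltas:
    - [1,[0.04,0,0.04],0]
    - [1,[0.09,0,0.09],0]
    - [1,[0.12,0,0.14],0]
    - [1,[0.16,0,0.18],0]
    - [1,[0.2,0,0.23],0]
    - [1,[0.2,0,0.23],0]

```text
time: 13.85
tool_pos: [0.5237, 0.134, 0.1403]
tcp_rot: [-2.303, 2.136, -0.006]
contact_force: [-2.2, -7.8, 11.3]
opening: 0.0434
grip_force: 72.5
```

```bash
python3 -c "
from g import *
s=show();print(s['wrist_torque']);pitch()"
```

```text
t 13.85 tcp [0.5237 0.134  0.1403] yaw -175.69 F [-2.1581 -7.7782 11.2866] bed [ 0.2687 59.43   61.0503] op 0.043416984985001 72.47164964675903
[-0.9439  0.5855  0.1073]
green box 267 274 132 116
0 [260.0, 293.0, 393.0] h 133.0
5 [264.0, 289.0, 394.0] h 130.4
10 [268.0, 285.0, 395.0] h 127.0
15 [272.0, 283.0, 395.0] h 122.8
20 [277.0, 280.0, 395.0] h 117.8
25 [282.0, 278.0, 394.0] h 116.1
30 [287.0, 276.0, 393.0] h 116.4
35 [293.0, 275.0, 391.0] h 115.6
```

>>> send_rows:
  deltas:
    - [1,[0.03,0,0.05],0]
    - [1,[0.06,0,0.1],0]
    - [1,[0.08,0,0.13],0]
    - [1,[0.08,0,0.13],0]

```text
time: 14.4
tool_pos: [0.524, 0.13, 0.1339]
tcp_rot: [-2.303, 2.136, -0.006]
contact_force: [-1.8, -9.7, 11.8]
opening: 0.0434
grip_force: 75.2
```

```bash
python3 -c "
from g import *
s=show();print(s['wrist_torque']);pitch()"
```

```text
t 14.4 tcp [0.524  0.13   0.1339] yaw -175.7 F [-1.8498 -9.6981 11.8291] bed [ 0.3219 52.724  57.5707] op 0.04336113541622575 75.1601493358612
[-1.0075  0.6962  0.0406]
green box 266 274 134 116
0 [260.0, 293.0, 393.0] h 133.0
5 [264.0, 289.0, 394.0] h 130.4
10 [268.0, 285.0, 395.0] h 127.0
15 [272.0, 283.0, 395.0] h 122.8
20 [277.0, 280.0, 395.0] h 117.8
25 [282.0, 278.0, 394.0] h 116.1
30 [287.0, 276.0, 393.0] h 116.4
35 [293.0, 275.0, 391.0] h 115.6
```

>>> send_rows:
  deltas:
    - [1,[-0.02,0,0.03],0]
    - [1,[-0.03,0,0.06],0]
    - [1,[-0.03,0,0.06],0]

```text
time: 14.82
tool_pos: [0.5242, 0.1295, 0.1331]
tcp_rot: [2.301, -2.137, 0.012]
contact_force: [-10.8, -19.3, 29.5]
opening: 0.0431
grip_force: 77.7
```

```bash
python3 -c "
from g import *
s=show();print(s['wrist_torque']);pitch()" | head -3
```

```text
t 14.825 tcp [0.5242 0.1295 0.1331] yaw -175.76 F [-10.7571 -19.2732  29.5082] bed [ 0.4116 51.9678 57.0803] op 0.04306702102468122 77.66971707344055
[-3.2282  2.5437  0.0182]
green box 266 273 134 117
```

>>> send_rows:
  deltas:
    - [1,[0.02,0.02,-0.04],0]
    - [1,[0.02,0.03,-0.04],0]
    - [1,[0.01,0.03,-0.02],0]
    - [1,[0.01,0.03,-0.02],0]

```text
time: 15.38
tool_pos: [0.5241, 0.1296, 0.1332]
tcp_rot: [-2.302, 2.137, -0.013]
contact_force: [1.1, -14.1, 17.3]
opening: 0.0428
grip_force: 76.2
```

```bash
python3 -c "
from g import *
s=show();print(s['wrist_torque'])
im=viewer.snapshot('wrist')[...,::-1].copy()
# edges along rows: hood/mouth, nose, walls
g=im.mean(2)
for r in (60,95,110,118,124,150,180,210,240):
    d=np.diff(g[r,200:460]); k=[(int(i)+200,int(d[i])) for i in np.where(abs(d)>18)[0]]; print(r,k)
print([(r,int(g[r,330])) for r in range(60,180,4)])
"
```

```text
t 15.375 tcp [0.5241 0.1296 0.1332] yaw -175.74 F [  1.0548 -14.0591  17.2857] bed [ 0.3269 52.0763 57.1321] op 0.0428484571998987 76.18756055831909
[-2.3933  0.2081  0.0949]
60 [(235, -37), (259, 34), (260, 23), (269, -37), (270, -35), (429, 19), (430, 28)]
95 [(233, -147), (431, 44), (432, 129), (445, -44), (446, -31), (450, -22), (451, -28)]
110 [(232, -161), (233, 19), (432, 40), (433, 129), (434, 33), (447, -96), (449, -34), (450, -34)]
118 [(231, -112), (232, -58), (433, 88), (434, 123), (447, -54), (448, -21), (449, -98), (450, 19)]
124 [(231, -180), (433, 45), (434, 131), (435, 31), (448, -137)]
150 [(229, -115), (230, -74), (435, 41), (436, 131), (437, 31), (450, -181), (451, 19)]
180 [(240, -137), (241, -33), (270, 104), (271, 81), (396, -238), (397, 25), (424, 37), (425, 127), (426, 42), (452, -28), (453, -149)]
210 [(241, -28), (242, -105), (261, -67), (404, 36), (425, 77), (455, -117)]
240 [(240, -142), (260, -79), (405, 34), (406, 23), (422, 20), (426, 25), (427, 96), (458, -177)]
[(60, 37), (64, 38), (68, 37), (72, 37), (76, 40), (80, 43), (84, 46), (88, 48), (92, 49), (96, 51), (100, 53), (104, 51), (108, 50), (112, 50), (116, 49), (120, 48), (124, 47), (128, 110), (132, 116), (136, 117), (140, 114), (144, 52), (148, 52), (152, 55), (156, 57), (160, 54), (164, 51), (168, 245), (172, 234), (176, 235)]
```

The pack is in the channel (walls show symmetrically either side, lateral force ~1 N). Now I slide it down.

>>> send_rows:
  deltas:
    - [1,[0.01,0,-0.02],0]
    - [1,[0.08,0,0.02],0]
    - [1,[0.16,0,0.065],0]
    - [1,[0.24,0,0.11],0]
    - [1,[0.32,0,0.155],0]
    - [1,[0.32,0,0.155],0]

```text
time: 16.18
tool_pos: [0.5248, 0.1156, 0.1251]
tcp_rot: [-2.301, 2.133, -0.007]
contact_force: [1.7, -2.4, 14.0]
opening: 0.0427
grip_force: 75.8
```

```bash
cat >> g.py <<'E'
W0=6.2
def fb():
    s=st(); F=s['contact_force']+[0,0,W0]; f=BR.T@F; p=tob(s['tool_pos']+[0,0,.0187])
    print('t',s['time'],'origin y',round(p[1]-13,1),'z',round(p[2]-58,1),'x',round(p[0],1),'Fbed(x,up,n)',f.round(1),'grip',round(s['grip_force'],0),'op',round(s['opening']*1000,1))
E
python3 -c "
from g import *
fb()"
```

```text
t 16.175 origin y 22.9 z -0.9 x 0.0 Fbed(x,up,n) [ 1.5  7.9 18.8] grip 76.0 op 42.7
```

>>> send_rows:
  deltas:
    - [1,[0.005,0,-0.01],0]
    - [1,[0.07,0,0.03],0]
    - [1,[0.14,0,0.07],0]
    - [1,[0.14,0,0.07],0]

```text
time: 16.68
tool_pos: [0.5251, 0.1087, 0.1211]
tcp_rot: [-2.302, 2.133, -0.006]
contact_force: [0.9, -3.1, 12.4]
opening: 0.043
grip_force: 75.6
```

```bash
python3 -c "
from g import *
fb()"
```

```text
t 16.675 origin y 14.9 z -0.9 x -0.3 Fbed(x,up,n) [ 0.7  6.6 17.7] grip 76.0 op 43.0
```

>>> send_rows:
  deltas:
    - [1,[0.01,0,-0.02],0]
    - [1,[0.05,0,0.005],0]
    - [1,[0.1,0,0.035],0]
    - [1,[0.1,0,0.035],0]

```text
time: 17.18
tool_pos: [0.5247, 0.1039, 0.1184]
tcp_rot: [-2.303, 2.134, -0.004]
contact_force: [1.2, -0.8, 9.3]
opening: 0.0431
grip_force: 75.3
```

```bash
python3 -c "
from g import *
fb()"
```

```text
t 17.175 origin y 9.4 z -0.9 x -1.0 Fbed(x,up,n) [ 1.1  7.  13.9] grip 75.0 op 43.1
```

>>> send_rows:
  deltas:
    - [1,[0.035,0,0.015],0]
    - [1,[0.07,0,0.035],0]
    - [1,[0.07,0,0.035],0]

```text
time: 17.55
tool_pos: [0.5248, 0.101, 0.1167]
tcp_rot: [-2.303, 2.133, -0.003]
contact_force: [0.2, 1.7, 10.5]
opening: 0.0428
grip_force: 75.4
```

```bash
python3 -c "
from g import *
fb()"
```

```text
t 17.55 origin y 6.0 z -0.9 x -1.1 Fbed(x,up,n) [ 0.3  9.8 13.6] grip 75.0 op 42.8
```

>>> send_rows:
  deltas:
    - [1,[0.035,0,0.02],0]
    - [1,[0.07,0,0.04],0]
    - [1,[0.07,0,0.04],0]

```text
time: 17.92
tool_pos: [0.525, 0.0977, 0.1148]
tcp_rot: [-2.303, 2.133, -0.002]
contact_force: [-0.9, 2.9, 11.6]
opening: 0.0428
grip_force: 75.6
```

```bash
python3 -c "
from g import *
fb()"
```

```text
t 17.925 origin y 2.3 z -0.9 x -1.1 Fbed(x,up,n) [-0.7 11.4 13.9] grip 76.0 op 42.8
```

>>> send_rows:
  deltas:
    - [1,[0.035,0,0.02],0]
    - [1,[0.07,0,0.04],0]
    - [1,[0.07,0,0.04],0]

```text
time: 18.3
tool_pos: [0.5253, 0.0944, 0.1129]
tcp_rot: [-2.303, 2.132, -0.002]
contact_force: [-0.2, 4.4, 11.3]
opening: 0.043
grip_force: 75.6
```

```bash
python3 -c "
from g import *
fb()"
```

```text
t 18.3 origin y -1.6 z -0.9 x -1.1 Fbed(x,up,n) [ 0.2 12.5 13. ] grip 76.0 op 43.0
```

>>> send_rows:
  deltas:
    - [1,[0.035,0,0.02],0]
    - [1,[0.07,0,0.04],0]
    - [1,[0.07,0,0.04],0]

```text
time: 18.68
tool_pos: [0.5256, 0.0911, 0.1109]
tcp_rot: [-2.302, 2.132, -0.002]
contact_force: [-1.0, 4.5, 13.0]
opening: 0.0429
grip_force: 75.7
```

```bash
python3 -c "
from g import *
fb()"
```

```text
t 18.675 origin y -5.4 z -0.9 x -1.1 Fbed(x,up,n) [-0.7 13.5 14.3] grip 76.0 op 42.9
```

>>> send_rows:
  deltas:
    - [1,[0.02,0,0.01],0]
    - [1,[0.035,0,0.02],0]
    - [1,[0.035,0,0.02],0]

```text
time: 19.05
tool_pos: [0.5257, 0.09, 0.1103]
tcp_rot: [-2.302, 2.131, -0.001]
contact_force: [-2.7, 8.6, 17.5]
opening: 0.0432
grip_force: 75.8
```

```bash
python3 -c "
from g import *
fb()"
```

```text
t 19.05 origin y -6.7 z -0.9 x -1.1 Fbed(x,up,n) [-2.  19.5 16.2] grip 76.0 op 43.2
```

>>> send_rows:
  deltas:
    - [1,[0.02,0,0.005],0]
    - [1,[0.02,0,0.005],0]

```text
time: 19.3
tool_pos: [0.5257, 0.0898, 0.1103]
tcp_rot: [-2.302, 2.129, 0.001]
contact_force: [-3.2, 13.4, 17.8]
opening: 0.0431
grip_force: 76.0
```

```bash
python3 -c "
from g import *
fb()"
```

```text
t 19.3 origin y -6.9 z -0.8 x -1.1 Fbed(x,up,n) [-2.2 23.7 14. ] grip 76.0 op 43.1
```

The hard stop is reached (24 N measured along the slope, about 18 N net of rubbing, and no further travel). I release and lift.

>>> send_rows:
  deltas:
    - [0.3,[0,0,0],0]
    - [0.3,[0,0,0],0]
    - [0.3,[0,0,0],0]
    - [0.3,[0,0,-0.4],0]
    - [0.3,[0,0,-1.2],0]
    - [0.3,[0,0,-2.2],0]
    - [0.3,[0,0,-3],0]
    - [0.3,[0,0,-3],0]

```text
time: 20.3
tool_pos: [0.5263, 0.0872, 0.2628]
tcp_rot: [-2.301, 2.133, -0.008]
contact_force: [0.2, 0.1, -0.8]
opening: 0.0598
grip_force: 0.0
```

```bash
cat > look.py <<'E'
from g import *
s=show(); im=viewer.snapshot('wrist')[...,::-1]; cv2.imwrite('pics/look.png',im); c=cam('wrist',s); ii=im.astype(int)
m=((ii[...,1]>ii[...,2]+50)&(ii[...,1]>ii[...,0]+30)).astype(np.uint8)
n,l,S,C=cv2.connectedComponentsWithStats(m); print([S[k].tolist() for k in range(1,n) if S[k][4]>100])
for oy in (-8,-4,0,4,8): # block top face corners for origin y
    q=proj(c,[bed((x,oy+y,66)) for x in(-22,22) for y in(-6,32)]); print(oy,q.round(0).tolist())
r=((ii[...,2]>130)&(ii[...,1]<70)&(ii[...,0]<70)).astype(np.uint8)
n,l,S,C=cv2.connectedComponentsWithStats(r); print('red',[(S[k].tolist(),C[k].round(1)) for k in range(1,n) if S[k][4]>15])
ct=cam('top'); t=viewer.snapshot('top')[...,::-1].astype(int)
r=((t[...,2]>130)&(t[...,1]<70)&(t[...,0]<70)).astype(np.uint8); r[:, :140]=0; r[:,240:]=0
n,l,S,C=cv2.connectedComponentsWithStats(r); print('red top',[(S[k].tolist(),C[k].round(1)) for k in range(1,n)])
t0=cv2.imread('pics/top0.png').astype(int); r=((t0[...,2]>130)&(t0[...,1]<70)&(t0[...,0]<70)).astype(np.uint8); r[:, :140]=0; r[:,240:]=0
n,l,S,C=cv2.connectedComponentsWithStats(r); print('red top0',[(S[k].tolist(),C[k].round(1)) for k in range(1,n)])
def post(th,z): return bed((54-94*np.sin(th),58+94*np.cos(th),z))
for th in (-.45,-.4,-.35,-.3,-.25,-.2,-.15): print(th,proj(ct,[post(th,z) for z in (82,56,31)]).round(1).tolist(), post(th,64), proj(c,post(th,82)).round(0))
E
python3 look.py
```

```text
t 20.3 tcp [0.5263 0.0872 0.2628] yaw -175.65 F [ 0.1647  0.1291 -0.8022] bed [ -0.6726  80.0967 190.6113] op 0.059820807938319336 0.0
[[38, 0, 132, 41, 3254], [301, 183, 65, 9, 526], [304, 211, 63, 59, 2660]]
-8 [[364.0, 199.0], [365.0, 251.0], [303.0, 199.0], [302.0, 251.0]]
-4 [[364.0, 205.0], [365.0, 257.0], [303.0, 205.0], [302.0, 256.0]]
0 [[364.0, 210.0], [365.0, 262.0], [303.0, 210.0], [302.0, 262.0]]
4 [[365.0, 215.0], [365.0, 268.0], [303.0, 215.0], [302.0, 268.0]]
8 [[365.0, 221.0], [366.0, 274.0], [303.0, 221.0], [302.0, 274.0]]
red [([291, 143, 8, 8, 53], array([294.5, 146.4])), ([173, 445, 9, 30, 154], array([177.2, 460. ]))]
red top [([164, 119, 18, 9, 79], array([173.6, 121.7])), ([140, 120, 22, 13, 101], array([150.6, 123.3])), ([171, 124, 1, 1, 1], array([171., 124.])), ([162, 126, 2, 3, 3], array([162.7, 127. ])), ([153, 129, 1, 1, 1], array([153., 129.])), ([179, 129, 1, 2, 2], array([179. , 129.5])), ([161, 130, 1, 3, 3], array([161., 131.])), ([178, 133, 1, 3, 3], array([178., 134.])), ([158, 134, 1, 3, 3], array([158., 135.])), ([160, 134, 1, 1, 1], array([160.
[... 1983 characters left out ...]
[235., 475.])), ([234, 479, 1, 1, 1], array([234., 479.]))]
-0.45 [[180.5, 197.4], [177.5, 200.5], [174.8, 203.4]] [0.6126 0.2116 0.2031] [[171. 443.]]
-0.4 [[179.5, 199.2], [176.6, 202.4], [173.9, 205.2]] [0.6082 0.213  0.2041] [[178. 446.]]
-0.35 [[178.7, 201.2], [175.7, 204.3], [173.0, 207.1]] [0.6037 0.2141 0.205 ] [[185. 450.]]
-0.3 [[177.9, 203.2], [175.0, 206.2], [172.3, 209.1]] [0.5992 0.2151 0.2057] [[193. 453.]]
-0.25 [[177.3, 205.2], [174.4, 208.3], [171.7, 211.0]] [0.5946 0.2158 0.2064] [[200. 455.]]
-0.2 [[176.8, 207.3], [173.9, 210.3], [171.2, 213.0]] [0.59   0.2164 0.2069] [[208. 457.]]
-0.15 [[176.4, 209.5], [173.5, 212.4], [170.8, 215.1]] [0.5853 0.2167 0.2073] [[216. 459.]]
```

```bash
python3 - <<'E'
from g import *
import pickle
c3=pickle.load(open('c3.pkl','rb')); im=cv2.imread('pics/w3raw.png').astype(int)
m=(im[...,2]>180)&(im[...,1]>140)&(im[...,0]<110)
for r in range(285,390,10):
    k=np.where(m[r,150:330])[0]+150
    if len(k): print(r,k.min(),k.max())
for th in (-.4,-.35,-.3,-.25,-.2):
    d=np.array([-np.sin(th),np.cos(th)]);n=np.array([np.cos(th),np.sin(th)])
    print(th,[proj(c3,[bed((*(np.array([54,58])+d*L+n*e),31)) for e in(8,-8)]).round(1).tolist() for L in (20,50,80)])
# red post in w3
r=((im[...,2]>130)&(im[...,1]<70)&(im[...,0]<70)).astype(np.uint8)
n,l,S,C=cv2.connectedComponentsWithStats(r); print('red',[(S[k].tolist(),C[k].round(1)) for k in range(1,n) if S[k][4]>50])
E
```

```text
285 252 270
295 248 267
305 245 264
315 241 260
325 238 257
335 234 254
345 231 250
355 228 247
365 224 243
375 238 240
-0.4 [[[247.0, 288.2], [264.3, 295.6]], [[231.3, 321.9], [248.8, 329.6]], [[214.8, 357.0], [232.6, 365.0]]]
-0.35 [[[247.9, 289.1], [265.6, 295.6]], [[233.8, 323.5], [251.8, 330.3]], [[219.1, 359.3], [237.4, 366.4]]]
-0.3 [[[248.9, 290.0], [266.8, 295.5]], [[236.5, 324.9], [254.8, 330.8]], [[223.5, 361.4], [242.2, 367.5]]]
-0.25 [[[249.8, 290.7], [268.1, 295.4]], [[239.2, 326.3], [257.8, 331.1]], [[228.0, 363.3], [247.1, 368.4]]]
-0.2 [[[250.9, 291.5], [269.4, 295.2]], [[242.0, 327.4], [260.9, 331.3]], [[232.7, 365.0], [252.0, 369.1]]]
red [([195, 377, 45, 37, 899], array([212.8, 394.9]))]
```

```bash
cat >> g.py <<'E'
def posttcp(th,z=70): return bed((54-94*np.sin(th),58+94*np.cos(th),z))-zz*.0187
E
python3 -c "
from g import *
t=posttcp(-.29); print(t,delta([*t[:2],.263]),delta(t))
R=Ro.from_rotvec(st()['tcp_rot']).as_matrix()
for i in range(20):
    th=-.29+.1*i; print(round(th,2),(R.T@(posttcp(th)-t)/.05).round(2).tolist())
"
```

```text
[0.5985 0.2122 0.1924] [-2.3801 -1.6568 -0.0847] [-2.3803 -1.6549  1.3281]
-0.29 [0.0, 0.0, 0.0]
-0.19 [-0.04, 0.18, -0.02]
-0.09 [-0.06, 0.37, -0.04]
0.01 [-0.07, 0.56, -0.04]
0.11 [-0.06, 0.74, -0.03]
0.21 [-0.03, 0.93, -0.02]
0.31 [0.01, 1.11, 0.0]
0.41 [0.07, 1.29, 0.04]
0.51 [0.14, 1.46, 0.08]
0.61 [0.23, 1.61, 0.13]
0.71 [0.33, 1.76, 0.19]
0.81 [0.44, 1.9, 0.25]
0.91 [0.56, 2.02, 0.32]
1.01 [0.7, 2.13, 0.4]
1.11 [0.84, 2.22, 0.48]
1.21 [0.99, 2.3, 0.57]
1.31 [1.14, 2.35, 0.66]
1.41 [1.3, 2.39, 0.75]
1.51 [1.46, 2.41, 0.84]
1.61 [1.63, 2.42, 0.93]
```

>>> send_rows:
  deltas:
    - [0,[-0.7,-0.5,-0.15],0]
    - [0,[-1.5,-1,-0.15],0]
    - [0,[-2.2,-1.5,-0.15],0]
    - [0,[-2.38,-1.65,-0.15],0]
    - [0,[-2.38,-1.65,-0.1],0]
    - [0,[-2.38,-1.65,0.5],0]
    - [0,[-2.38,-1.65,1],0]
    - [0,[-2.38,-1.65,1.3],0]
    - [0,[-2.38,-1.65,1.3],0]

```text
time: 21.52
tool_pos: [0.5971, 0.2115, 0.1919]
tcp_rot: [2.302, -2.135, -0.002]
contact_force: [-0.2, 1.1, 0.6]
opening: 0.0855
grip_force: 0.0
```

```bash
python3 -c "
from g import *
s=show(); print(delta(posttcp(-.29)))"
```

```text
t 21.525 tcp [0.5971 0.2115 0.1919] yaw -175.69 F [-0.2443  1.082   0.5812] bed [ 79.367  147.2991  69.9503] op 0.08554347463196907 0.0
[-0.013  -0.0302 -0.0087]
```

>>> send_rows:
  deltas:
    - [1,[-0.01,-0.03,0],0]
    - [1,[-0.01,-0.03,0],0]
    - [1,[-0.01,-0.03,0],0]
    - [1,[-0.01,-0.03,0],0]
    - [1,[-0.01,-0.03,0],0]
    - [1,[-0.01,-0.03,0],0]

```text
time: 22.28
tool_pos: [0.5995, 0.213, 0.1935]
tcp_rot: [-2.304, 2.135, -0.001]
contact_force: [-1.4, -0.5, 5.5]
opening: 0.0224
grip_force: 58.8
```

```bash
python3 -c "
from g import *
s=show()"
```

```text
t 22.275 tcp [0.5995 0.213  0.1935] yaw -175.64 F [-1.3533 -0.5446  5.4734] bed [ 81.9386 149.209   70.6906] op 0.02239047546092653 58.81984770298004
```

>>> send_rows:
  deltas:
    - [1,[-0.04,0.18,-0.02],0]
    - [1,[-0.06,0.37,-0.04],0]
    - [1,[-0.07,0.56,-0.04],0]
    - [1,[-0.06,0.74,-0.03],0]
    - [1,[-0.03,0.93,-0.02],0]
    - [1,[0.01,1.11,0],0]
    - [1,[0.07,1.29,0.04],0]
    - [1,[0.14,1.46,0.08],0]
    - [1,[0.23,1.61,0.13],0]
    - [1,[0.33,1.76,0.19],0]
    - [1,[0.33,1.76,0.19],0]

```text
time: 23.65
tool_pos: [0.5137, 0.1897, 0.1845]
tcp_rot: [-2.302, 2.134, -0.003]
contact_force: [0.6, -1.5, 7.0]
opening: 0.0223
grip_force: 64.7
```

```bash
cat > l.py <<'E'
from g import *
s=show(); p=tob(s['tool_pos']+[0,0,.0187]); d=p[:2]-[54,58]; print('th',np.arctan2(-d[0],d[1]),'r',np.hypot(*d),'z',p[2],'Fbed',BR.T@s['contact_force'],s['wrist_torque'])
E
python3 l.py
```

```text
t 23.65 tcp [0.5137 0.1897 0.1845] yaw -175.67 F [ 0.5535 -1.5163  6.9795] bed [ -5.4598 130.2719  71.2098] op 0.022329934849780228 64.68869090080261
th 0.6884443277254797 r 93.58786834297824 z 71.20983853270772 Fbed [0.436  2.1438 6.8215] [-0.2136 -0.3502 -0.1904]
```

>>> send_rows:
  deltas:
    - [1,[0.11,0.14,0.06],0]
    - [1,[0.23,0.26,0.13],0]
    - [1,[0.37,0.37,0.21],0]
    - [1,[0.51,0.46,0.29],0]
    - [1,[0.66,0.54,0.38],0]
    - [1,[0.66,0.54,0.38],0]

```text
time: 24.4
tool_pos: [0.4903, 0.1544, 0.1652]
tcp_rot: [-2.302, 2.134, -0.006]
contact_force: [7.1, -1.7, 1.4]
opening: 0.0223
grip_force: 61.8
```

```bash
python3 l.py
```

```text
t 24.4 tcp [0.4903 0.1544 0.1652] yaw -175.66 F [ 7.1349 -1.6805  1.4377] bed [-31.4323  91.7151  71.2298] op 0.022259047125118017 61.82347655296326
th 1.1949180996406832 r 91.84438354663536 z 71.22977295650647 Fbed [ 6.9856 -1.2045  2.3555] [-0.4108 -1.7177  0.2486]
```

>>> send_rows:
  deltas:
    - [1,[0.08,0,0.04],0]
    - [1,[0.15,0.01,0.09],0]
    - [1,[0.23,0.03,0.13],0]
    - [1,[0.31,0.05,0.18],0]
    - [1,[0.39,0.06,0.22],0]
    - [1,[0.47,0.07,0.27],0]
    - [1,[0.47,0.07,0.27],0]

```text
time: 25.28
tool_pos: [0.4848, 0.1309, 0.1517]
tcp_rot: [2.303, -2.133, -0.003]
contact_force: [-15.7, -3.3, 15.2]
opening: 0.0221
grip_force: 58.4
```

```bash
python3 l.py
```

```text
t 25.275 tcp [0.4848 0.1309 0.1517] yaw -175.61 F [-15.7003  -3.3367  15.1527] bed [-38.7548  65.0093  70.9582] op 0.022057363256002598 58.397666215896606
th 1.4953720431653832 r 93.0192364714693 z 70.95818983430355 Fbed [-15.9094   5.7343  14.1862] [-0.6365  2.8151  0.4685]
```

>>> send_rows:
  deltas:
    - [1,[0.01,0.03,-0.03],0]
    - [1,[0.06,0.04,0],0]
    - [1,[0.11,0.04,0.03],0]
    - [1,[0.11,0.04,0.03],0]

```text
time: 25.78
tool_pos: [0.4844, 0.1257, 0.149]
tcp_rot: [2.304, -2.135, -0.002]
contact_force: [-4.7, 0.7, 3.3]
opening: 0.0222
grip_force: 58.9
```

```bash
python3 l.py
```

```text
t 25.775 tcp [0.4844 0.1257 0.149 ] yaw -175.65 F [-4.6886  0.6649  3.3113] bed [-39.5195  59.2068  71.2768] op 0.022218101810325724 58.93572270870209
th 1.5578925979669345 r 93.52730269230067 z 71.27678379253732 Fbed [-4.6241  2.5401  2.3571] [ 0.1404  0.684  -0.1743]
```

>>> send_rows:
  deltas:
    - [1,[0.04,0.01,0.02],0]
    - [1,[0.08,0.01,0.04],0]
    - [1,[0.08,0.01,0.04],0]

```text
time: 26.15
tool_pos: [0.4844, 0.1227, 0.1473]
tcp_rot: [-2.305, 2.133, 0.004]
contact_force: [-5.1, 6.7, 4.1]
opening: 0.0223
grip_force: 58.9
```

```bash
python3 l.py
```

```text
t 26.15 tcp [0.4844 0.1227 0.1473] yaw -175.56 F [-5.093   6.6604  4.0934] bed [-39.7811  55.781   71.2564] op 0.022273967063672108 58.946855664253235
th 1.594453248358831 r 93.8073164558108 z 71.25637458295654 Fbed [-4.5691  8.1349  0.0299] [1.2594 0.3849 0.4274]
```

>>> send_rows:
  deltas:
    - [1,[0.04,0.01,0.02],0]
    - [1,[0.06,0.01,0.03],0]
    - [1,[0.06,0.01,0.03],0]

```text
time: 26.52
tool_pos: [0.4843, 0.1188, 0.1452]
tcp_rot: [2.304, -2.135, -0.002]
contact_force: [-1.2, 5.2, -4.7]
opening: 0.0222
grip_force: 59.2
```

```bash
python3 l.py
```

```text
t 26.525 tcp [0.4843 0.1188 0.1452] yaw -175.65 F [-1.1567  5.1891 -4.6667] bed [-40.1066  51.3368  71.3652] op 0.022242175835533142 59.186033606529236
th 1.641483651420314 r 94.34218727118332 z 71.3652465141331 Fbed [-0.7568  2.2239 -6.6727] [ 0.925  -0.113  -0.1913]
```

```bash
cat > bar.py <<'E'
from g import *
s=st(); im=viewer.snapshot('wrist')[...,::-1].astype(int); c=cam('wrist',s)
m=(im[...,2]>130)&(im[...,1]>100)&(im[...,0]<90)&(im[...,2]>im[...,1])
for x in range(150,480,12):
    k=np.where(m[:,x])[0]
    if len(k)>3: print(x,k.min(),k.max(),len(k))
for th in (1.4,1.45,1.5,1.571,1.62):
    d=np.array([-np.sin(th),np.cos(th)]);n=np.array([np.cos(th),np.sin(th)])
    print(th,[proj(c,[bed((*(np.array([54,58])+d*L+n*e),z)) for e,z in((-8,31),(8,31))]).round(1).tolist() for L in (15,35,55,75)])
E
python3 bar.py
```

```text
150 336 363 28
162 337 356 20
174 337 349 13
186 338 343 6
210 339 342 4
222 340 352 13
234 340 350 11
306 343 347 5
1.4 [[[162.4, 336.1], [152.6, 372.7]], [[205.2, 343.9], [196.3, 380.7]], [[248.3, 351.7], [240.3, 388.9]], [[291.9, 359.5], [284.8, 397.1]]]
1.45 [[[161.9, 334.3], [153.9, 371.0]], [[205.1, 339.8], [198.0, 376.7]], [[248.7, 345.3], [242.5, 382.5]], [[292.4, 350.8], [287.2, 388.3]]]
1.5 [[[161.4, 332.5], [155.1, 369.4]], [[204.9, 335.7], [199.6, 372.7]], [[248.7, 338.9], [244.3, 376.0]], [[292.5, 342.1], [289.1, 379.4]]]
1.571 [[[160.5, 330.1], [156.7, 366.9]], [[204.3, 330.1], [201.5, 366.9]], [[248.2, 330.0], [246.3, 366.9]], [[292.0, 330.0], [291.1, 366.8]]]
1.62 [[[159.7, 328.4], [157.7, 365.2]], [[203.7, 326.2], [202.6, 362.8]], [[247.5, 324.0], [247.4, 360.5]], [[291.1, 321.8], [292.0, 358.2]]]
```

The bar measures about 1.53 rad and the fingers have slipped along the post. I release and push the post home with closed fingers from behind.

>>> send_rows:
  deltas:
    - [0.35,[0,0,0],0]
    - [0.35,[0,0,0],0]
    - [0.35,[0,0,0],0]
    - [0.35,[-0.3,0,-0.17],0]
    - [0.35,[-0.65,0,-0.37],0]
    - [0.35,[-1,0,-0.58],0]
    - [1,[-1,0,-0.58],0]
    - [1,[-1,0,-0.58],0]
    - [1,[-1,0,-0.58],0]
    - [1,[-1,0,-0.58],0]

```text
time: 27.82
tool_pos: [0.4808, 0.168, 0.1745]
tcp_rot: [2.303, -2.136, -0.001]
contact_force: [-0.3, -0.0, 0.3]
opening: -0.0001
grip_force: 0.0
```

```bash
python3 l.py; python3 bar.py | head -12
```

```text
t 27.825 tcp [0.4808 0.168  0.1745] yaw -175.68 F [-0.2711 -0.0299  0.2814] bed [-39.8715 108.6976  72.1306] op -0.00013467591251255863 0.0
th 1.0756049203388798 r 106.68694109588861 z 72.13057940039828 Fbed [-0.2726  0.1328  0.2483] [-0.0186  0.0118 -0.0244]
162 216 250 35
174 216 251 36
186 216 251 36
198 217 252 36
210 218 252 35
222 218 252 35
234 219 252 34
246 219 253 35
258 220 253 34
270 220 254 35
282 220 254 35
294 221 255 35
```

```bash
python3 bar.py | tail -8
```

```text
294 221 255 35
306 229 255 27
354 249 256 8
1.4 [[[175.7, 215.8], [166.9, 247.1]], [[215.3, 222.4], [207.3, 254.0]], [[255.2, 229.1], [248.0, 261.0]], [[295.5, 235.9], [289.0, 268.0]]]
1.45 [[[175.3, 214.2], [168.1, 245.7]], [[215.3, 218.9], [208.9, 250.6]], [[255.5, 223.6], [249.9, 255.5]], [[296.0, 228.4], [291.2, 260.4]]]
1.5 [[[174.8, 212.7], [169.2, 244.3]], [[215.0, 215.4], [210.3, 247.2]], [[255.5, 218.2], [251.6, 250.0]], [[296.1, 220.9], [293.0, 252.9]]]
1.571 [[[173.9, 210.6], [170.7, 242.2]], [[214.4, 210.6], [212.1, 242.2]], [[255.0, 210.6], [253.4, 242.1]], [[295.5, 210.5], [294.8, 242.1]]]
1.62 [[[173.2, 209.2], [171.6, 240.7]], [[213.8, 207.3], [213.1, 238.7]], [[254.3, 205.4], [254.4, 236.7]], [[294.7, 203.5], [295.6, 234.7]]]
```

>>> send_rows:
  deltas:
    - [1,[0.06,0,0.035],0]
    - [1,[0.12,0,0.07],0]
    - [1,[0.17,0,0.1],0]
    - [1,[0.17,0,0.1],0]

```text
time: 28.42
tool_pos: [0.4815, 0.1596, 0.1697]
tcp_rot: [2.304, -2.136, -0.0]
contact_force: [-0.1, -1.0, -1.1]
opening: 0.0001
grip_force: 0.0
```

```bash
python3 l.py
```

```text
t 28.425 tcp [0.4815 0.1596 0.1697] yaw -175.66 F [-0.1359 -0.9912 -1.1132] bed [-39.8111  99.0075  72.111 ] op 0.00010468159909301373 0.0
th 1.1586977035508554 r 102.3823401167918 z 72.11096562318855 Fbed [-0.2112 -1.4035 -0.4751] [ 0.0354 -0.0373 -0.0152]
```

>>> send_rows:
  deltas:
    - [1,[0.04,0,0.025],0]
    - [1,[0.08,0,0.05],0]
    - [1,[0.12,0,0.07],0]
    - [1,[0.12,0,0.07],0]

```text
time: 28.92
tool_pos: [0.4819, 0.154, 0.1663]
tcp_rot: [-2.304, 2.135, 0.001]
contact_force: [-0.5, 0.9, 1.0]
opening: -0.0003
grip_force: 0.8
```

```bash
python3 l.py;python3 bar.py | sed -n '1p;8,12p'
```

```text
t 28.925 tcp [0.4819 0.154  0.1663] yaw -175.64 F [-0.5151  0.9438  1.0427] bed [-39.8098  92.433   72.0539] op -0.00032370991764465643 0.7830284256488085
th 1.2190126498289675 r 99.92957280767554 z 72.05388523080231 Fbed [-0.4415  1.3704  0.4128] [ 0.321   0.0855 -0.0295]
162 248 282 35
246 251 284 34
258 251 285 35
270 252 285 34
282 252 286 35
294 252 286 35
```

Just touching. I push on in small steps.

>>> send_rows:
  deltas:
    - [1,[0.03,0,0.02],0]
    - [1,[0.07,0,0.04],0]
    - [1,[0.07,0,0.04],0]

```text
time: 29.35
tool_pos: [0.482, 0.1504, 0.1642]
tcp_rot: [2.304, -2.135, -0.001]
contact_force: [-2.8, 3.6, 2.9]
opening: -0.0006
grip_force: 2.0
```

```bash
python3 l.py;python3 bar.py | sed -n '1p;8,12p'
```

```text
t 29.35 tcp [0.482  0.1504 0.1642] yaw -175.64 F [-2.7531  3.5851  2.9179] bed [-40.0312  88.361   72.0055] op -0.000617427221039079 2.0426004007458687
th 1.2584811264695914 r 98.81126434141173 z 72.00546570175673 Fbed [-2.4711  4.7369  0.6345] [ 0.6879  0.6897 -0.0223]
150 286 289 4
234 255 288 34
246 255 288 34
258 255 288 34
270 255 288 34
282 255 288 34
```

>>> send_rows:
  deltas:
    - [1,[0.03,0,0.015],0]
    - [1,[0.05,0,0.03],0]
    - [1,[0.05,0,0.03],0]

```text
time: 29.78
tool_pos: [0.4821, 0.1498, 0.1638]
tcp_rot: [-2.303, 2.132, 0.004]
contact_force: [-7.4, 13.1, 10.1]
opening: 0.0006
grip_force: 8.7
```

```bash
python3 l.py;python3 bar.py | sed -n '1,3p;8,12p'
```

```text
t 29.775 tcp [0.4821 0.1498 0.1638] yaw -175.57 F [-7.4265 13.0818 10.0959] bed [-39.9799  87.6125  71.9781] op 0.0005960677111125246 8.70090901851654
th 1.2655502198042572 r 98.53486017303825 z 71.97805624469066 Fbed [-6.405  16.8355  1.9377] [ 2.8451  1.6143 -0.0395]
150 287 290 4
162 256 290 35
174 256 290 35
234 256 289 34
246 256 289 34
258 256 289 34
270 256 289 34
282 256 289 34
```

Latch at its stop. I retreat upslope and up, then verify.

>>> send_rows:
  deltas:
    - [1,[-0.2,0,-0.15],0]
    - [1,[-0.6,0,-0.5],0]
    - [1,[-0.6,0,-1.5],0]
    - [1,[-0.3,0,-2.5],0]
    - [1,[0.2,-0.6,-2.8],0]
    - [1,[0.9,-0.8,-2.8],0]
    - [1,[0.9,-0.8,-2.8],0]
    - [1,[0.9,-0.8,-2.8],0]

```text
time: 30.82
tool_pos: [0.5257, 0.1061, 0.3028]
tcp_rot: [2.304, -2.136, 0.0]
contact_force: [-0.0, 1.3, 0.2]
opening: 0.0002
grip_force: 0.0
```

```bash
python3 look.py | head -8 | cut -c1-300; python3 bar.py; python3 - <<'E'
from g import *
s=st();c=cam('wrist',s);im=viewer.snapshot('wrist')[...,::-1];g=im.mean(2).astype(int)
for x in (320,335,350): # rows across nose/hood, block, tail, bar
    d=np.diff(g[:,x]);print(x,[(int(i),int(d[i])) for i in np.where(abs(d)>22)[0]])
for oy in (-8,-4,0,4): print(oy,proj(c,[bed((0,oy+y,z)) for y,z in((-6,34),(-6,66),(32,66),(50,34))])[:,1].round(1))
print('hood y-20 z48,38; bar -8/+8 z31',proj(c,[bed((0,-20,48)),bed((0,-20,38)),bed((0,50,31)),bed((0,66,31))])[:,1].round(1))
E
```

```text
t 30.825 tcp [0.5257 0.1061 0.3028] yaw -175.67 F [-0.0054  1.2597  0.1945] bed [  0.1762 116.4055 215.7546] op 0.00019749129640084055 0.0
[[74, 0, 105, 28, 1939], [303, 154, 59, 8, 459], [307, 176, 56, 56, 2283]]
-8 [[361.0, 167.0], [362.0, 212.0], [306.0, 167.0], [305.0, 212.0]]
-4 [[361.0, 171.0], [362.0, 217.0], [306.0, 171.0], [305.0, 217.0]]
0 [[361.0, 176.0], [362.0, 222.0], [306.0, 176.0], [305.0, 222.0]]
4 [[361.0, 181.0], [362.0, 227.0], [306.0, 181.0], [305.0, 227.0]]
8 [[361.0, 186.0], [362.0, 232.0], [306.0, 186.0], [305.0, 232.0]]
red [([295, 118, 7, 8, 44], array([297.9, 121.4])), ([369, 237, 36, 40, 797], array([386. , 255.2]))]
246 97 115 18
258 95 274 16
270 96 112 17
282 100 274 26
294 255 274 20
306 255 274 20
318 255 274 20
330 255 274 20
342 255 273 19
354 255 273 19
366 255 273 19
414 205 212 8
426 209 213 4
1.4 [[[288.7, 255.8], [284.9, 274.2]], [[311.8, 259.8], [308.3, 278.3]], [[335.1, 263.8], [331.8, 282.4]], [[358.4, 267.8], [355.4, 286.4]]]
1.45 [[[288.4, 254.9], [285.6, 273.4]], [[311.7, 257.7], [309.1, 276.3]], [[335.1, 260.5], [332.8, 279.2]], [[358.5,
[... 608 characters left out ...]
4, 50), (285, -28), (286, -137), (330, 101), (331, 49), (333, -149), (334, -50), (408, -23)]
335 [(152, 46), (153, 35), (159, -24), (160, -51), (175, 38), (176, 25), (184, -39), (208, 43), (209, 35), (230, -32), (254, 58), (255, 43), (274, 52), (285, -26), (286, -192), (392, 94), (393, 90), (398, -24), (399, -145), (425, -50)]
350 [(152, 43), (153, 30), (159, -36), (160, -30), (175, 39), (176, 24), (220, -26), (230, -35), (253, 32), (254, 59), (255, 32), (274, 53), (286, -43), (289, -23), (329, 25), (331, -61), (332, -25)]
-8 [181.  165.9 211.  242.7]
-4 [185.3 170.6 215.9 247.3]
0 [189.5 175.2 220.9 252. ]
4 [193.8 179.9 225.8 256.6]
hood y-20 z48,38; bar -8/+8 z31 [168.2 172.9 252.7 271.3]
```

```bash
python3 -c "
from rig import job; print(job.job_done())"
```

```text
the job is handed in; nothing more can be done
None
```

I seated the pack against the contact's hard stop, swung the latch fully across behind it, let go and handed the job in at about 31 s of the 61 s allowed. I haven't seen the verdict: contact travel and final pose are my estimates from forces and image measurements. The tape, tin and drill were never approached, though I didn't re-measure them.

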